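# Clear the sample rail in the fastener aisle

### The arm

A 6-joint arm with a two-finger parallel gripper is mounted at the origin on the work surface. World frame = base frame: x ahead of the robot, y to its left, z up, the work surface at z = 0. Lengths are in m, angles in rad, forces in N, time in s.
With the tool pointing down it reaches from about 0.375 to 0.9 m from the base axis. Payload 3.1 kg.
Tool frame: the origin (TCP) lies midway between the tips of the shut fingers; the grasp point (between the pads) lies 19 mm behind it (manip.hold_point_z is the distance from the TCP to the grasp point, in m); x points along the fingers, y is the direction in which the jaws open and shut, and the axes are right-handed (so a half turn about x gives the same grasp; the last joint's range is limited). The gripper opens to 85 mm and grips with 20 to 120 N. Pads are 22 mm wide; open, the fingers measure 114 mm over their backs; the gripper's body (76 mm by 85 mm) begins 54 mm behind the grasp point. The pads swing forward as they close: fully open they stand 13 mm farther back than shut.
Start: joints at [1.036, 0.527, 1.433, -0, 1.181, -0.178], TCP at [0.218, 0.586, 0.231] pointing down, gripper open.
Joint ranges: [-3.08, 3.08], [-0.75, 2.2], [0.22, 2.44], [-1.43, 4.57], [0, 2.65], [-2.85, 2.85]. Speed limits (rad/s): [2.79, 2.79, 3.14, 3.14, 3.14, 3.14].

### API

Orientations are given as a unit quaternion [x, y, z, w].
In Python, from station import manip, snapshot gives the robot as it stands.
- The arm moves only by the shell command python3 -m crank 'ROWS' [FORCE]. ROWS is JSON, a list of rows, each a list of 5 numbers: the finger opening in m, from 0 to 0.0854, then the shift along the tool's x, y, z in m, then the turn about the tool's x in rad. In form: [[grip, tx, ty, tz, yaw], ...]. A call has 1 to 5 rows; each row shifts and turns the commanded pose from where the row before left it, along the tool's axes as they then stand; what a row does not reach is not made up. A row lasts 1/10 s, in which the tool goes at most 50 mm and 8.59 degrees, less where a joint would pass 70% of its speed; a pose out of reach is approached as far as the arm can. A call is refused whole if a number of a shift passes 0.05 or a number of a turn 0.15, either way. A call with a gripper value outside its range is refused whole. The fingers move at their own pace and stop on an object; FORCE is the grip in N (left out, the last holds). Time passes only in rows, so rows that do not move let the fingers close. It gives the time, the measured TCP pose, the force and the opening at its end, in the units of the state.
- manip.sense(): the state, without advancing time (a new reading comes with each control period).
- snapshot(name): name is "scene" or "top" or "wrist"; returns a dict with "image" (420x560x3 uint8, blue, green, red), "range_z" (420x560 float32, m along the optical axis (not along the pixel's ray), 0 where there is no reading), "vertical_fov" (degrees; the focal length in pixels is half the picture's height over the tangent of half this angle, whatever the lens; pixels are square), "cx", "cy" (the principal point, pixels), "extrinsics" (4x4, takes a point from world to camera coordinates); the wrist camera has in their place "T_tool_cam" (4x4, takes a point from camera to tool coordinates, whose origin is the TCP and whose axes are the tool frame's). Camera axes: x right, y up, looking along -z (the intrinsics and any distortion apply to the point x, -y, -z); pixel columns grow to the right and rows downward; lengths in m; the calibration is good to about 2 mm. A picture is of the moment at which its call begins: read the wrist's pose just before it.
- manip.sign_off(): hands the job in, once; it reports no verdict.
The state is a dict: "t": time; "q": joint angles; "qd": joint speeds; "tau": joint torques, N m; "tcp_pos": TCP position; "tool_rot": TCP orientation; "force": force on the tool from outside, world axes, zero at the start; "ft_torque": the same for the moment, N m; "finger_gap": opening from 0.0 (shut) to 1.0 (fully open).
Only numpy, scipy, OpenCV 4.12 (cv2) and the standard library are available. Lean on these libraries where they do the work, as an engineer would, in place of code of your own. Each camera call takes 0.05 s, during which the arm holds its last target.

### The job

The sample rail is being changed over. First pick up the scanner and hold it steady for a full second, aimed at the middle of the bar-code label on the tilted card from about 10 cm away, then lay it back on its green mat; after that take every orange sample holder off the T-track by sliding it out of the open end, put them all in the cabinet's drawer, and push the drawer fully shut. Leave everything else where it is.

Things in the scene. Friction and masses are not known exactly. Their poses are not given: they have to be found in the camera images.
- holder1: orange sample holder on the T-track, about 0.15 kg; 2 or 3 of 3 are present. Origin: centre of its foot's underside; z up, y along the track. Black foot 34 (x) x 50 (y) x 6 mm inside the track, stem 12 (x) x 44 mm, z 6 to 18; orange flange 44 x 56 mm, z 18 to 26; orange grip block 24 (x) x 40 (y) mm, z 26 to 66, a sample bolt on top to z 71. Slides freely, about 3 mm play sideways and in height
- holder2: as holder1, another one
- holder3: as holder1, another one
- track: aluminium T-track fixed to the table: 280 (y) x 52 (x) x 20 mm; origin: centre of underside. Channel floor at z 6 mm, 40 mm wide, 9 mm high, under two lips (z 15 to 20) with an 18 mm slot between. A 26 mm high black stop closes the -y end; the +y end is open. A holder's foot is clear of the lips once its origin is over 25 mm past the open end
- track_open_end (a point): middle of the channel floor at the open (+y) end of the track; axes as the track's
- cab_drawer0 (a joint): how far the cabinet's drawer is pulled out, m: 0 shut, 0.18 fully out; it stays where it is left, friction about 1 N
- cab_drawer0_handle (a point): middle of the drawer's level bar handle: round steel, 11 mm thick, 120 mm long (y), 35 mm before the blue front (30 mm gap behind it), 87 mm above the table; moves with the drawer, which opens along -x of this frame. Dark grey cabinet 260 deep x 270 wide x 125 mm high, fixed; its top is 38 mm above the bar
- drawer_floor (a point): centre of the drawer's inner floor, 22 mm above the table; moves with it; -x is the opening direction, y across. Inside 215 (x) x 228 mm (y); walls 81 mm high, front 92 mm. Pulled out by d, the floor from x = -107 mm to d - 115 mm is uncovered. Things up to 85 mm tall go under the cabinet's top when it shuts
- scanner: handheld bar-code scanner lying level, 150 mm long along its x, yellow head (46 mm long, 48 wide, 40 high) at +x, dark handle 34 mm wide (y), its underside 4 mm and top 36 mm above the origin. Origin: centre of the underside; z up. Centre of mass about 8 mm towards the head. About 0.2 kg
- scanner_window (a point): centre of the red window on the scanner's +x end face, 75 mm ahead of and 20 mm above the scanner's origin; the beam leaves along +x
- scan_spot (a point): the point of the beam 100 mm ahead of the window (175 mm ahead of the scanner's origin, 20 mm above it), where the scanner reads best
- label (a point): centre of the bar-code label (72 x 100 mm) on the black card, 85 x 115 mm, of the label stand; z is the card's normal, 45 degrees up and towards the robot's side, y runs level along the card, x up the card. Centre 141 mm above the table. The stand is fixed
- mat: green scanner mat fixed on the table, 200 (x) x 90 (y) x 3 mm; origin: centre of its underside; the scanner lies lengthwise on it, its x roughly along the mat's x
- carton: small cardboard carton, 70 x 100 x 45 mm; a bystander, loose; leave it where it is. Origin: centre of its underside
- jar: glass jar with a steel lid, 68 mm wide, 90 mm high; a bystander, loose; leave it where it is. Origin: centre of its underside
- tape: blue roll of tape lying flat, 96 mm across, 25 mm high; a bystander, loose; leave it where it is. Origin: centre of its underside
- bigbolt: large zinc hex bolt with its nut, lying down, about 110 mm long, 36 mm high; a bystander, loose; leave it where it is. Origin: centre of its underside
- can: green spray can with a red cap, 60 mm wide, 160 mm high; a bystander, loose; leave it where it is. Origin: centre of its underside
- gauge_case: flat grey gauge case, 160 x 60 x 24 mm; a bystander, loose; leave it where it is. Origin: centre of its underside
Things that resemble listed ones, but are neither listed nor needed, are in the scene too. Leave any purple look-alike of the holder1 alone.

How it is judged:
By the outcome, as a careful person would: the job done as asked, in the order asked, and still so for the second after the job is handed in, with the robot touching nothing.
Of holder1, holder2, holder3 only 2 to 3 are there at a start; the rules pass over those that are not, and their reading is None.
At some moment in a run one of scanner may be knocked a few centimetres aside while the robot is not near it.
Once in a run the grip may slacken for a moment while it holds something.
It also fails if it takes over 210 s, if anything falls off the work surface, if the arm or the gripper's body presses on something with over 40 N, if the wrist force passes 120 N, or if a joint passes its speed limit or range.

## Working session

There is one attempt and no reset: what is moved stays moved. The work goes in short steps, Python scripts to look and compute and a shell command to move; the robot and the scene stay as the last step left them, time stands still between calls to the robot, and variables do not carry over. Pictures are saved under pics/ and viewed, and the job is handed in when it is done.

```bash
ls -la; mkdir -p pics; cat > h.py <<'E'
import numpy as np,cv2
from station import manip,snapshot
from scipy.spatial.transform import Rotation as R
def f_of(s): return s["image"].shape[0]/2/np.tan(np.radians(s["vertical_fov"])/2)
def Tcam(s,st=None):
    if "extrinsics" in s: return np.linalg.inv(np.array(s["extrinsics"]))
    T=np.eye(4);T[:3,:3]=R.from_quat(st["tool_rot"]).as_matrix();T[:3,3]=st["tcp_pos"]
    return T@np.array(s["T_tool_cam"])
E
python3 - <<'E'
from h import *
st=manip.sense();print(st, manip.hold_point_z)
for n in("scene","top","wrist"):
    s=snapshot(n);cv2.imwrite(f"pics/{n}0.png",s["image"]);np.save(f"pics/{n}0.npy",s,allow_pickle=True)
    print(n,{k:(v if k not in("image","range_z") else v.shape) for k,v in s.items()})
E
```

```text
total 12
drwxr-xr-x  3 agent agent 4096 Dec  6 18:15 .
drwxr-xr-x 23 root  root  4096 Dec  6 18:15 ..
drwxr-xr-x  2 agent agent 4096 Dec  6 18:15 pics
{'t': 0.0, 'q': array([ 1.03547556e+00,  5.28475807e-01,  1.43388909e+00, -7.15294483e-06,
        1.18140239e+00, -1.78514212e-01]), 'qd': array([ 0.0005872 , -0.00015909,  0.00031737,  0.00050667, -0.00090061,
       -0.00187781]), 'tau': array([-9.07783469e-04, -4.42343152e+01, -1.78025615e+01, -2.98308960e-04,
        8.46198003e-03,  2.94587983e-05]), 'tcp_pos': array([0.21791663, 0.58502118, 0.2303319 ]), 'tool_rot': array([ 0.12475982,  0.69614999, -0.12620224,  0.69561712]), 'force': array([ 0.21690287, -1.08590275,  0.14608869]), 'ft_torque': array([ 0.01551597, -0.01272735, -0.03600384]), 'finger_gap': 0.9995574154528516} 0.0187
scene {'image': (420, 560, 3), 'range_z': (420, 560), 'vertical_fov': 55.16368936460675, 'cx': 279.4918832821745, 'cy': 212.33610701610186, 'extrinsics': array([[-0.45458725,  0.8906915 , -0.00436865,  0.26693995],
       [-0.76346184, -0.38711667,  0.51697843,  0.32812468],
       [ 0.45877712,  0.23
[... 294 characters left out ...]
34, -0.02679844],
       [ 0.98443121, -0.02526633,  0.17394485, -0.51681143],
       [-0.17407327, -0.0029582 ,  0.98472826, -1.26854822],
       [ 0.        ,  0.        ,  0.        ,  1.        ]])}
wrist {'image': (420, 560, 3), 'range_z': (420, 560), 'vertical_fov': 59.954135839887336, 'cx': 284.23054306638466, 'cy': 205.29212954584224, 'T_tool_cam': array([[-7.24391252e-04,  2.91464071e-01, -9.56581502e-01,
        -1.43162527e-01],
       [ 9.99999071e-01,  1.31585556e-03, -3.56337603e-04,
         7.72064769e-04],
       [ 1.15486348e-03, -9.56580872e-01, -2.91464753e-01,
        -7.40354822e-02],
       [ 0.00000000e+00,  0.00000000e+00,  0.00000000e+00,
         1.00000000e+00]])}
```

View pics/scene0.png

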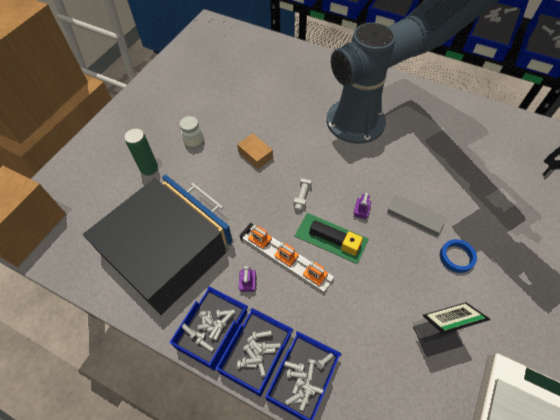

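View pics/top0.png

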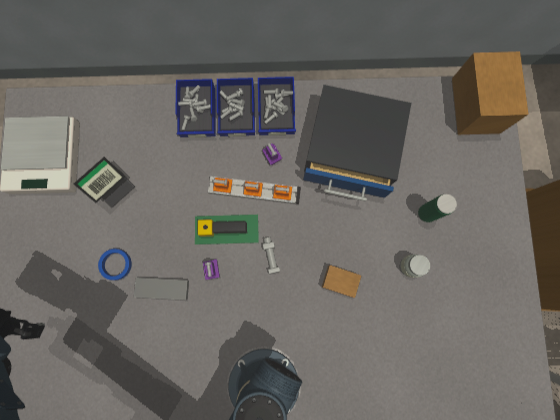

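View pics/wrist0.png

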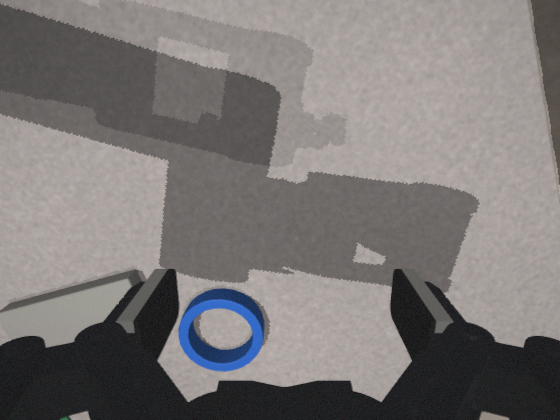

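```bash
cat >> h.py <<'E'
def ray(s,u,v,st=None):
    T=Tcam(s,st);f=f_of(s)
    d=np.array([(u-s["cx"])/f,-(v-s["cy"])/f,-1.0])
    return T[:3,3],T[:3,:3]@d
def plane(s,u,v,z,st=None):
    o,d=ray(s,u,v,st);return o+d*(z-o[2])/d[2]
def deep(s,u,v,st=None):
    o,d=ray(s,u,v,st);return o+d*float(s["range_z"][int(round(v)),int(round(u))])
def two(s1,p1,s2,p2,st1=None,st2=None):
    o1,d1=ray(s1,*p1,st1);o2,d2=ray(s2,*p2,st2)
    A=np.stack([d1,-d2],1);t=np.linalg.lstsq(A,o2-o1,rcond=None)[0]
    a=o1+d1*t[0];b=o2+d2*t[1];return (a+b)/2,np.linalg.norm(a-b)
def cloud(s,st=None):
    T=Tcam(s,st);f=f_of(s);h,w=s["range_z"].shape
    u,v=np.meshgrid(np.arange(w),np.arange(h));z=s["range_z"]
    P=np.stack([(u-s["cx"])/f*z,-(v-s["cy"])/f*z,-z],-1)
    P=P@T[:3,:3].T+T[:3,3];P[z==0]=np.nan;return P
def load(n): return np.load(f"pics/{n}.npy",allow_pickle=True).item()
def grab(n,name):
    st=manip.sense();s=snapshot(n);np.save(f"pics/{name}.npy",s,allow_pickle=True);np.save(f"pics/{name}_st.npy",st,allow_pickle=True);cv2.imwrite(f"pics/{name}.png",s["image"]);return s,st
def comps(mask,mina=20):
    n,l,stt,c=cv2.connectedComponentsWithStats(mask.astype(np.uint8))
    return [(l==i,c[i],stt[i]) for i in range(1,n) if stt[i][4]>=mina]
E
python3 - <<'E'
from h import *
for n in("scene0","top0"):
    s=load(n);hsv=cv2.cvtColor(s["image"],cv2.COLOR_BGR2HSV);P=cloud(s)
    H,S,V=hsv[...,0],hsv[...,1],hsv[...,2]
    for nm,m in dict(orange=(H>4)&(H<17)&(S>170)&(V>120),yellow=(H>20)&(H<32)&(S>170)&(V>120),purple=(H>130)&(H<160)&(S>100),green=(H>60)&(H<90)&(S>100)).items():
        for k,c,b in comps(m,25):
            q=P[k];q=q[~np.isnan(q[:,0])]
            print(n,nm,c.round(1),b[4],"med",np.median(q,0).round(3),"min",np.percentile(q,3,axis=0).round(3),"max",np.percentile(q,97,axis=0).round(3))
s=load("top0");cv2.imwrite("pics/top0c.png",cv2.resize(s["image"][130:310,60:420],None,fx=2.2,fy=2.2,interpolation=cv2.INTER_CUBIC))
s=load("scene0");cv2.imwrite("pics/scene0c.png",cv2.resize(s["image"][170:360,230:500],None,fx=2.9,fy=2.9,interpolation=cv2.INTER_CUBIC))
E
```

```text
scene0 orange [259.9 239.1] 164 med [ 0.59  -0.057  0.032] min [ 0.564 -0.094  0.028] max [ 0.601 -0.042  0.073]
scene0 orange [286.4 256.6] 165 med [0.604 0.033 0.032] min [ 0.581 -0.001  0.028] max [0.615 0.051 0.072]
scene0 orange [315.1 275.4] 178 med [0.618 0.125 0.032] min [0.596 0.093 0.028] max [0.63  0.145 0.072]
scene0 yellow [352.  240.9] 232 med [0.478 0.174 0.041] min [0.452 0.152 0.037] max [0.497 0.193 0.046]
scene0 purple [361.7 208.1] 233 med [0.363 0.158 0.027] min [0.326 0.136 0.003] max [0.373 0.177 0.066]
scene0 purple [247.1 281.1] 258 med [ 0.717 -0.031  0.027] min [ 0.681 -0.058  0.019] max [ 0.735 -0.014  0.067]
scene0 green [317.  14.] 104 med [-0.608 -0.416 -0.064] min [-0.617 -0.451 -0.083] max [-0.599 -0.38  -0.051]
scene0 green [453.8  54.3] 132 med [-0.606  0.222 -0.064] min [-0.613  0.186 -0.079] max [-0.601  0.258 -0.05 ]
scene0 green [532.4  77.7] 165 med [-0.607  0.544 -0.066] min [-0.619  0.506 -0.086] max [-0.599  0.582 -0.05 ]
scene0 green [143.1 156.3] 516 med [ 0.522 -0.502  0.089] min [ 0.495 -0.525  0.015] max [ 0.535 -0.494  0.148]
scene0 gr
[... 440 characters left out ...]
0.581 0.014 0.034] min [ 0.571 -0.008  0.027] max [0.605 0.045 0.074]
top0 orange [282.5 194.1] 129 med [ 0.567 -0.073  0.035] min [ 0.558 -0.102  0.028] max [ 0.589 -0.049  0.075]
top0 yellow [204.4 227.2] 198 med [0.47  0.168 0.042] min [0.45  0.147 0.038] max [0.494 0.187 0.047]
top0 purple [271.8 154.8] 146 med [ 0.695 -0.044  0.028] min [ 0.677 -0.071  0.02 ] max [ 0.724 -0.02   0.068]
top0 purple [211.8 269.8] 151 med [0.341 0.141 0.027] min [0.319 0.128 0.021] max [0.37  0.171 0.068]
top0 green [ 92.  173.1] 179 med [0.618 0.469 0.162] min [0.586 0.434 0.155] max [0.651 0.504 0.168]
top0 green [231.6 230.6] 920 med [0.452 0.08  0.003] min [ 0.429  0.01  -0.003] max [0.511 0.2   0.008]
```

View pics/top0c.png

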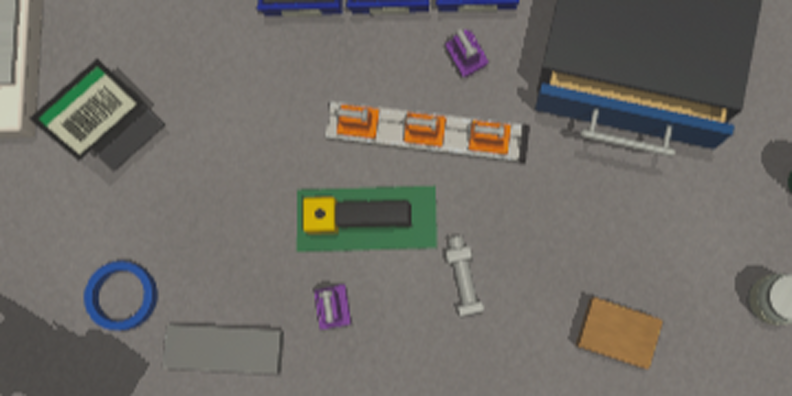

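View pics/scene0c.png

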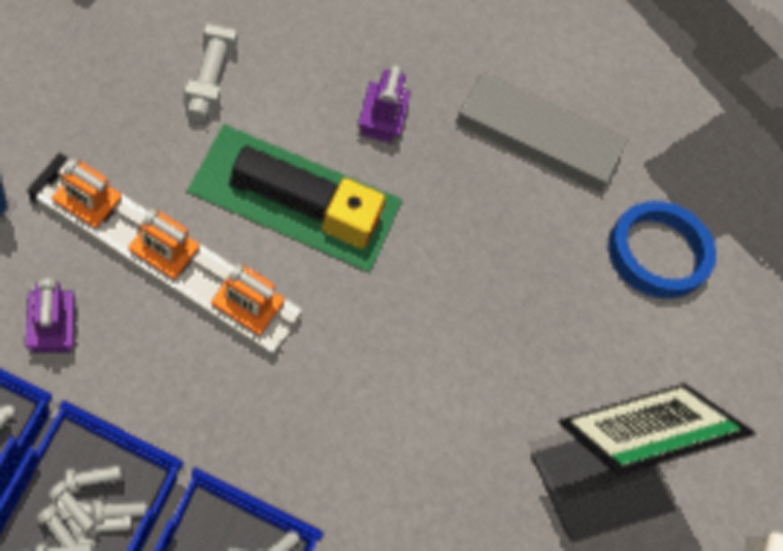

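```bash
cat >> h.py <<'E'
def tool(st=None):
    st=st or manip.sense();M=R.from_quat(st["tool_rot"]).as_matrix();return np.array(st["tcp_pos"]),M
def go(p,yaw=None,st=None):
    """shift in present tool axes to p; turn so that tool y heads yaw (deg, mod 180)"""
    c,M=tool(st);d=M.T@(np.array(p)-c);cur=np.degrees(np.arctan2(M[1,1],M[0,1]))
    out="tool shift mm "+str((d*1000).round(1))+" cur yaw %.1f"%cur
    if yaw is not None:
        dy=(yaw-cur+90)%180-90   # world ccw
        q6=manip.sense()["q"][5]
        out+=" | world turn %.1f deg -> tool-x turn %.3f rad (other %.3f), q6=%.2f; if turned first shift mm "%(dy,-np.radians(dy),-np.radians(dy-np.sign(dy)*180),q6)
        M2=R.from_rotvec([0,0,np.radians(dy)]).as_matrix()@M;out+=str(((M2.T@(np.array(p)-c))*1000).round(1))
    print(out)
E
python3 - <<'E'
from h import *
c,M=tool();print(c.round(4));print(M.round(3))
go([.45,.1,.3],0)
s=load("top0");P=cloud(s);g=load("scene0");G=cloud(g)
# label card cloud
for nm,PP,b in(("top",P,(155,205,78,126)),("scene",G,(300,335,424,490))):
    hsv=cv2.cvtColor((s if nm=="top" else g)["image"],cv2.COLOR_BGR2HSV)
    q=PP[b[0]:b[1],b[2]:b[3]].reshape(-1,3);q=q[(q[:,2]>.10)]
    for _ in range(4):
        m=q.mean(0);n=np.linalg.svd(q-m,full_matrices=False)[2][2];n*=np.sign(n[2]);r=(q-m)@n;q=q[abs(r)<.006]
    print(nm,"card mean",q.mean(0).round(4),"min/max",q.min(0).round(3),q.max(0).round(3),"n",n.round(3),len(q),"az",np.degrees(np.arctan2(n[1],n[0])))
    up=np.array([-n[0],-n[1],0]);up/=np.linalg.norm(up);lev=np.cross([0,0,1],up);U=up*n[2]+np.array([0,0,np.hypot(n[0],n[1])])
    a=(q-q.mean(0))@U;bb=(q-q.mean(0))@lev;print((np.percentile(a,1)+np.percentile(a,99))/2,np.ptp(a),(np.percentile(bb,1)+np.percentile(bb,99))/2,np.ptp(bb)); print("ctr",(q.mean(0)+U*(a.min()+a.max())/2+lev*(bb.min()+bb.max())/2).round(4))
# handle: bright pixels near drawer
for z in (.082,.092):
    q=P[170:215,300:400];k=(abs(q[...,2]-z)<.012)
# cabinet points at top height
q=P[80:200,290:420].reshape(-1,3);t=q[(q[:,2]>.118)&(q[:,2]<.132)];r=cv2.minAreaRect((t[:,:2]*1000).astype(np.float32));print("cab top",r)
E
python3 - <<'E'
import cv2
im=cv2.imread('pics/top0.png');cv2.imwrite('pics/draw0.png',cv2.resize(im[80:220,290:420],None,fx=5,fy=4,interpolation=cv2.INTER_CUBIC))
im=cv2.imread('pics/scene0.png');cv2.imwrite('pics/draw0s.png',cv2.resize(im[150:310,80:250],None,fx=3.5,fy=3.5,interpolation=cv2.INTER_CUBIC))
E
```

```text
[0.218  0.5852 0.2305]
[[-0.001  0.349  0.937]
 [-0.001  0.937 -0.349]
 [-1.    -0.002 -0.   ]]
tool shift mm [ -68.9 -373.7  386.8] cur yaw 69.6 | world turn -69.6 deg -> tool-x turn 1.214 rad (other -1.928), q6=-0.18; if turned first shift mm [-70.  231.9 485.1]
top card mean [0.6028 0.455  0.1404] min/max [0.545 0.395 0.105] [0.664 0.509 0.173] n [-0.525 -0.482  0.702] 1155 az -137.46085437104628
-0.00040086458490509735 0.0879101293756663 0.0006969568982910963 0.11562857543440302
ctr [0.6018 0.4553 0.1399]
scene card mean [0.6078 0.461  0.1443] min/max [0.544 0.402 0.107] [0.665 0.523 0.171] n [-0.515 -0.477  0.713] 1179 az -137.200210319197
-0.0048822122741549005 0.08967156149469618 0.0017377193937934653 0.11642266379219907
ctr [0.6032 0.4599 0.1402]
cab top ((723.8825073242188, -303.7757263183594), (270.3280029296875, 276.66339111328125), 75.73420715332031)
```

View pics/draw0.png

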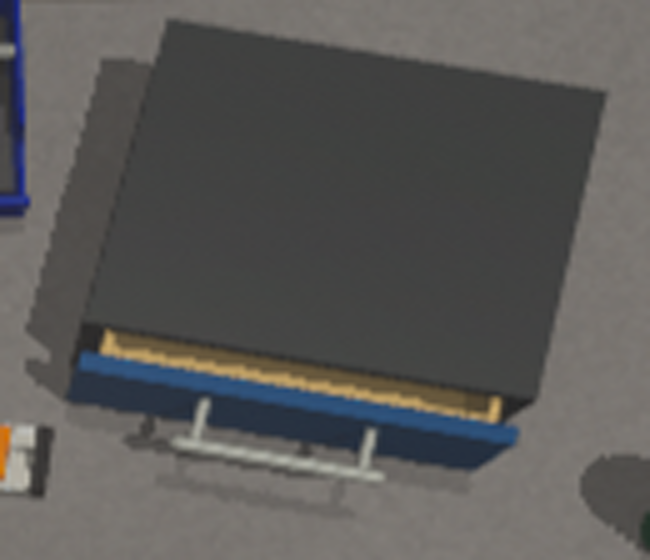

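View pics/draw0s.png

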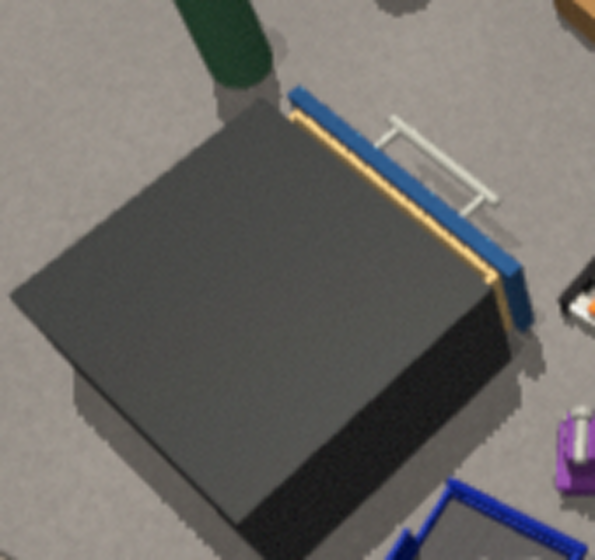

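```bash
python3 -m crank '[[0.085,0,0,0,0.135],[0.085,0,0,0,0.135],[0.085,0,0,0,0.135],[0.085,0,0,0,0.135],[0.085,0,0,0,0.135]]' 60; python3 -m crank '[[0.085,0,0,0,0.135],[0.085,0,0,0,0.135],[0.085,0,0,0,0.135],[0.085,0,0,0,0.135]]'; python3 - <<'E'
from h import *
go([.465,.11,.22],0)
E
```

```text
t: 0.65
tcp_pos: [0.2181, 0.5854, 0.2309]
tool_rot: [0.35, 0.614, -0.351, 0.614]
force: [-0.8, 0.2, -0.0]
finger_gap: 0.994
t: 1.05
tcp_pos: [0.2181, 0.5854, 0.2309]
tool_rot: [-0.501, -0.498, 0.502, -0.498]
force: [-0.1, -0.5, 0.5]
finger_gap: 0.995
tool shift mm [ 11.1 250.  473.7] cur yaw -0.4 | world turn 0.4 deg -> tool-x turn -0.007 rad (other 3.135), q6=1.04; if turned first shift mm [ 11.1 246.9 475.3]
```

```bash
python3 -m crank '[[0.085,0,0.022,0.042,0],[0.085,0,0.022,0.042,0],[0.085,0,0.022,0.042,0],[0.085,0,0.022,0.042,0],[0.085,0,0.022,0.042,0]]'; python3 -m crank '[[0.085,0,0.022,0.042,0],[0.085,0,0.022,0.042,0],[0.085,0,0.022,0.042,0],[0.085,0,0.022,0.042,0],[0.085,0,0.022,0.042,0]]';python3 - <<'E'
from h import *
go([.465,.11,.22],0)
E
```

```text
t: 1.55
tcp_pos: [0.3284, 0.3738, 0.2312]
tool_rot: [-0.5, -0.5, 0.5, -0.5]
force: [1.1, -0.1, -0.4]
finger_gap: 0.994
t: 2.05
tcp_pos: [0.4383, 0.1636, 0.2313]
tool_rot: [0.5, 0.5, -0.5, 0.5]
force: [0.5, 0.9, 0.5]
finger_gap: 0.995
tool shift mm [11.3 26.7 53.6] cur yaw -0.1 | world turn 0.1 deg -> tool-x turn -0.001 rad (other 3.140), q6=0.12; if turned first shift mm [11.3 26.7 53.6]
```

```bash
python3 -m crank '[[0.085,0,0.014,0.027,0],[0.085,0,0.013,0.027,0],[0.085,0,0,0,0],[0.085,0,0,0,0]]'; python3 - <<'E'
from h import *
s,st=grab("wrist","w1")
t,_=grab("top","top1")
E
```

```text
t: 2.45
tcp_pos: [0.4646, 0.111, 0.2311]
tool_rot: [-0.501, -0.5, 0.501, -0.499]
force: [-0.9, 1.0, 0.9]
finger_gap: 0.995
```

View pics/w1.png

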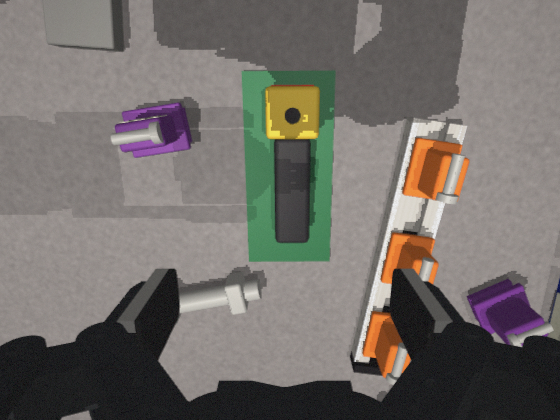

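```bash
cat > scan.py <<'E'
from h import *
import sys
def scan(n,box=(60,270,235,345)):
    s=load(n);st=np.load(f"pics/{n}_st.npy",allow_pickle=True).item();P=cloud(s,st)
    hsv=cv2.cvtColor(s["image"],cv2.COLOR_BGR2HSV);H,S,V=hsv[...,0],hsv[...,1],hsv[...,2]
    B=np.zeros(H.shape,bool);B[box[0]:box[1],box[2]:box[3]]=1
    ye=B&(H>18)&(H<34)&(S>130)&(V>70);gr=B&(H>55)&(H<95)&(S>80);dk=B&(V<75)&(S<90)
    out={}
    for nm,m in(("yellow",ye),("handle",dk)):
        k=max(comps(m,10),key=lambda c:c[2][4])[0];q=P[k];q=q[~np.isnan(q[:,0])];zt=np.percentile(q[:,2],80)
        t=q[abs(q[:,2]-zt)<.005];r=cv2.minAreaRect((t[:,:2]*1000).astype(np.float32));out[nm]=r
        print(nm,"ztop",np.median(t[:,2]).round(4),"rect",np.round(r[0],1),np.round(r[1],1),round(r[2],1))
    q=P[gr];q=q[~np.isnan(q[:,0])];r=cv2.minAreaRect((q[:,:2]*1000).astype(np.float32));print("mat z",np.median(q[:,2]).round(4),r)
    a=np.array(out["handle"][0]);b=np.array(out["yellow"][0]);d=b-a
    print("axis heading",np.degrees(np.arctan2(d[1],d[0])).round(2),"dist",np.linalg.norm(d).round(1))
if __name__=="__main__": scan(sys.argv[1])
E
python3 scan.py w1
python3 - <<'E'
from h import *
w=load("w1");st=np.load("pics/w1_st.npy",allow_pickle=True).item();t=load("top1");sc=load("scene0")
def dot(s,box):
    g=cv2.cvtColor(s["image"],cv2.COLOR_BGR2GRAY);b=g[box[0]:box[1],box[2]:box[3]];c=max(comps(b<60,4),key=lambda c:c[2][4])
    return c[1][0]+box[2],c[1][1]+box[0]
pw=dot(w,(95,130,277,310));print(pw)
ps=np.array((354,203))/2.9+np.array([230,170]);print(ps)
pt=np.array([319.5,213.5])/2.2+np.array([60,130]);print(pt)
print("wrist+top0",two(w,pw,load("top0"),pt,st));print("wrist+scene",two(w,pw,sc,ps,st));print("top+scene",two(load("top0"),pt,sc,ps))
E
```

```text
yellow ztop 0.0434 rect [472.1 170.8] [44.8 47.7] 89.8
handle ztop 0.0392 rect [472.3  95.8] [ 33.8 101.2] 0.0
mat z 0.0036 ((469.2239990234375, 108.31128692626953), (89.822265625, 199.23617553710938), 0.08377070724964142)
axis heading 90.2 dist 75.0
(np.float64(292.0), np.float64(115.07821229050279))
[352.06896552 240.        ]
[205.22727273 227.04545455]
wrist+top0 (array([0.47313043, 0.16742566, 0.02810445]), np.float64(0.0018899469139710366))
wrist+scene (array([0.47206219, 0.17019424, 0.03985679]), np.float64(0.0033657624840162737))
top+scene (array([0.47175117, 0.16865812, 0.037093  ]), np.float64(0.0065079490389105205))
```

View pics/top1.png

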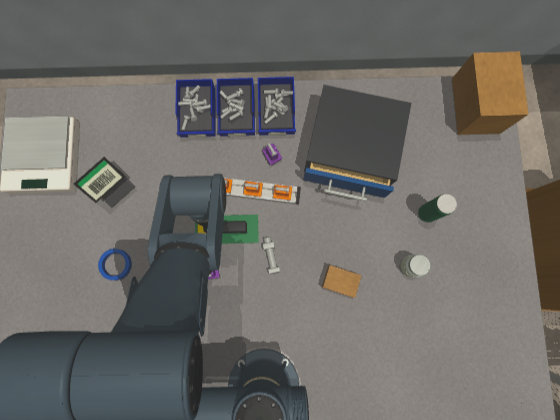

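```bash
python3 -m crank '[[0.085,0.03,0.0074,-0.016,0],[0.085,0.04,0,0,0],[0.085,0.04,0,0,0],[0.085,0.04,0,0,0],[0.085,0.02,0,0,0]]' 60; python3 - <<'E'
from h import *
s,st=grab("wrist","w2")
go([.472,.127,.010],0)
E
```

```text
t: 3.05
tcp_pos: [0.4697, 0.1287, 0.0587]
tool_rot: [0.498, 0.502, -0.501, 0.499]
force: [-0.3, 0.3, 0.0]
finger_gap: 0.998
tool shift mm [47.   3.7  1.5] cur yaw 0.1 | world turn -0.1 deg -> tool-x turn 0.001 rad (other -3.140), q6=0.04; if turned first shift mm [47.   3.7  1.5]
```

View pics/w2.png

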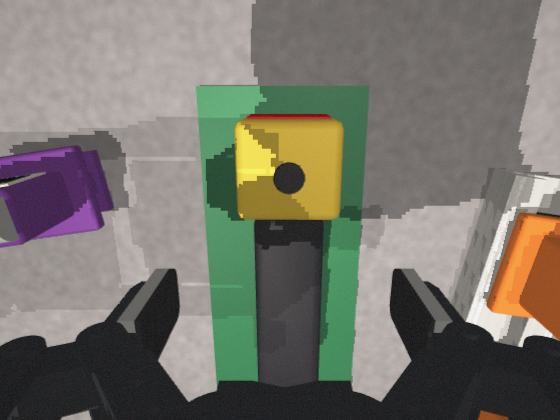

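```bash
python3 -m crank '[[0.085,0.016,0.0035,0,0],[0.085,0.016,0,0,0],[0.085,0.015,0,0,0],[0.085,0,0,0,0],[0.085,0,0,0,0]]'; python3 -m crank '[[0.05,0,0,0,0],[0.05,0,0,0,0],[0.03,0,0,0,0],[0.02,0,0,0,0],[0.02,0,0,0,0]]' 60;python3 -m crank '[[0.02,0,0,0,0],[0.02,0,0,0,0]]'
```

```text
t: 3.6
tcp_pos: [0.4757, 0.1281, 0.0149]
tool_rot: [0.5, 0.5, -0.5, 0.5]
force: [-0.3, -0.4, -0.1]
finger_gap: 0.991
t: 4.1
tcp_pos: [0.4755, 0.1274, 0.0151]
tool_rot: [0.5, 0.5, -0.5, 0.5]
force: [-2.0, 0.8, 5.0]
finger_gap: 0.386
t: 4.3
tcp_pos: [0.4755, 0.1274, 0.015]
tool_rot: [0.5, 0.5, -0.5, 0.5]
force: [-0.9, 1.2, 5.6]
finger_gap: 0.382
```

```bash
python3 -m crank '[[0.06,0,0,0,0],[0.06,0,0,0,0],[0.06,0,-0.003,0,0],[0.06,0.006,0,0,0],[0.06,0,0,0,0]]'; python3 -m crank '[[0.03,0,0,0,0],[0.03,0,0,0,0],[0.02,0,0,0,0],[0.02,0,0,0,0],[0.02,0,0,0,0]]' 80
```

```text
t: 4.8
tcp_pos: [0.4721, 0.1273, 0.0076]
tool_rot: [-0.5, -0.5, 0.501, -0.499]
force: [-0.6, 0.4, -0.4]
finger_gap: 0.702
t: 5.3
tcp_pos: [0.4731, 0.1274, 0.0085]
tool_rot: [0.5, 0.5, -0.5, 0.5]
force: [-0.9, 0.4, 2.4]
finger_gap: 0.381
```

```bash
python3 -m crank '[[0.02,-0.01,0,0,0],[0.02,-0.025,0,0,0],[0.02,-0.03,0,0,0],[0.02,-0.03,0,0,0],[0.02,-0.03,0,0,0]]';  python3 - <<'E'
from h import *
s,st=grab("wrist","w3")
g,_=grab("scene","s3");cv2.imwrite("pics/s3c.png",cv2.resize(g["image"][150:360,230:530],None,fx=2.6,fy=2.6,interpolation=cv2.INTER_CUBIC))
print(st["finger_gap"])
E
```

```text
t: 5.8
tcp_pos: [0.4717, 0.1273, 0.1346]
tool_rot: [-0.5, -0.5, 0.501, -0.499]
force: [0.9, -0.3, -1.5]
finger_gap: 0.386
0.3858923731475969
```

View pics/w3.png

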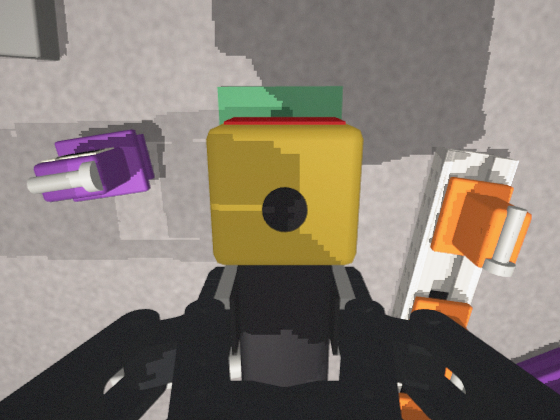

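View pics/s3c.png

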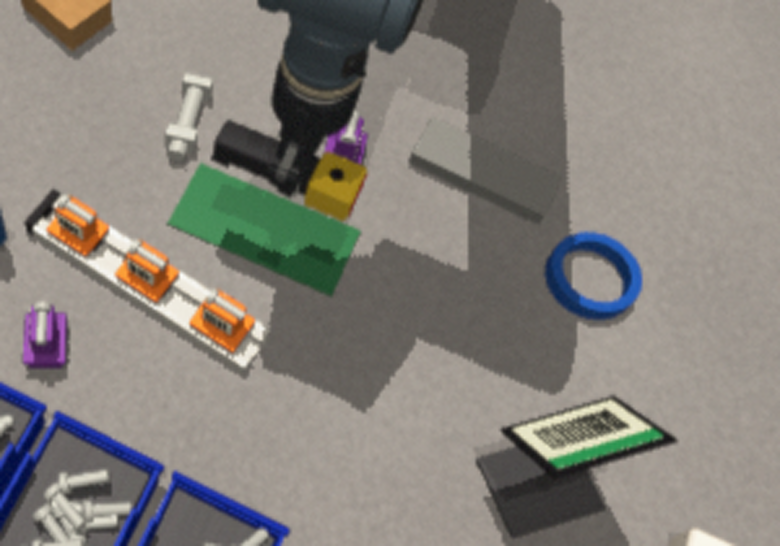

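```bash
cat > held.py <<'E'
from h import *
import sys
def held(n):
    s=load(n);st=np.load(f"pics/{n}_st.npy",allow_pickle=True).item();P=cloud(s,st)
    hsv=cv2.cvtColor(s["image"],cv2.COLOR_BGR2HSV);H,S,V=hsv[...,0],hsv[...,1],hsv[...,2]
    ye=(H>18)&(H<34)&(S>130)&(V>70);k=max(comps(ye,10),key=lambda c:c[2][4])[0];k=cv2.morphologyEx(k.astype(np.uint8),cv2.MORPH_CLOSE,np.ones((9,9)))>0
    q=P[k];q=q[~np.isnan(q[:,0])];zt=np.percentile(q[:,2],70);q=q[abs(q[:,2]-zt)<.008];m=q.mean(0)
    c,M=tool(st)
    T=(q-c)@M;tm=T.mean(0);nn=np.linalg.svd(T-tm,full_matrices=False)[2][2];nn*=-np.sign(nn[0])
    r=cv2.minAreaRect((T[:,1:]*1000).astype(np.float32))
    ctr=np.array([tm[0],r[0][0]/1000,r[0][1]/1000])
    print("head top ctr tool mm",(ctr*1000).round(1),"rect",np.round(r[1],1),round(r[2],2),"normal(tool)",nn.round(3),"world",(M@ctr+c).round(4))
    win=ctr+np.array([.02,0,-.023]);print("window world",(c+M@win).round(4))
    return
if __name__=="__main__": held(sys.argv[1])
E
python3 held.py w3
```

```text
head top ctr tool mm [-34.8   0.4 -43.5] rect [47.8 45.4] 0.01 normal(tool) [-1.    -0.001 -0.016] world [0.4722 0.1708 0.1694]
window world [0.4721 0.1938 0.1494]
```

```bash
python3 -m crank '[[0.02,0,0,-0.02,0.0],[0.02,0,0,-0.02,0.1],[0.02,0,0,0,0.12],[0.02,0,0,0,0.12],[0.02,0,0,0,0.12]]';python3 -m crank '[[0.02,0,0,0,0.12],[0.02,0,0,0,0.12],[0.02,0,0,0,0.12],[0.02,0,0,0,0.0],[0.02,0,0,0,0]]';  python3 - <<'E'
from h import *
s,st=grab("wrist","w4")
go([.480,.3446,.127],-47.3)
E
```

```text
t: 6.4
tcp_pos: [0.4714, 0.1675, 0.1322]
tool_rot: [-0.601, -0.372, 0.603, -0.371]
force: [0.2, -0.7, -1.7]
finger_gap: 0.387
t: 6.9
tcp_pos: [0.4719, 0.1673, 0.1326]
tool_rot: [-0.657, -0.26, 0.658, -0.26]
force: [0.2, 0.7, -1.3]
finger_gap: 0.381
tool shift mm [   5.7 -124.1 -126.9] cur yaw -46.9 | world turn -0.4 deg -> tool-x turn 0.007 rad (other -3.135), q6=0.94; if turned first shift mm [   5.7 -125.  -126.1]
```

```bash
python3 -m crank '[[0.02,0,-0.021,-0.021,0.0],[0.02,0,-0.021,-0.021,0],[0.02,0,-0.021,-0.021,0],[0.02,0.003,-0.021,-0.021,0],[0.02,0.003,-0.02,-0.02,0]]';python3 -m crank '[[0.02,0,-0.01,-0.01,0.007],[0.02,0,0,0,0],[0.02,0,0,0,0]]'; python3 - <<'E'
from h import *
s,st=grab("wrist","w5")
g,_=grab("scene","s5");cv2.imwrite("pics/s5c.png",cv2.resize(g["image"][200:380,330:530],None,fx=3.5,fy=3.2,interpolation=cv2.INTER_CUBIC))
t,_=grab("top","t5");cv2.imwrite("pics/t5c.png",cv2.resize(t["image"][130:290,60:260],None,fx=3.5,fy=3.5,interpolation=cv2.INTER_CUBIC))
go([.480,.3446,.127],-47.3)
import held;held.held("w5")
E
```

```text
t: 7.45
tcp_pos: [0.4777, 0.3155, 0.127]
tool_rot: [-0.658, -0.26, 0.658, -0.26]
force: [0.8, -0.6, -1.3]
finger_gap: 0.383
t: 7.75
tcp_pos: [0.478, 0.3277, 0.1271]
tool_rot: [-0.658, -0.257, 0.659, -0.257]
force: [0.7, -0.9, -2.1]
finger_gap: 0.384
tool shift mm [  0.3 -11.8 -13. ] cur yaw -47.5 | world turn 0.2 deg -> tool-x turn -0.004 rad (other 3.138), q6=1.24; if turned first shift mm [  0.3 -11.7 -13. ]
head top ctr tool mm [-34.7  -0.3 -43.6] rect [47.9 45.4] 0.03 normal(tool) [-1.    -0.001 -0.016] world [0.51   0.3575 0.1617]
window world [0.5269 0.373  0.1417]
```

View pics/w5.png

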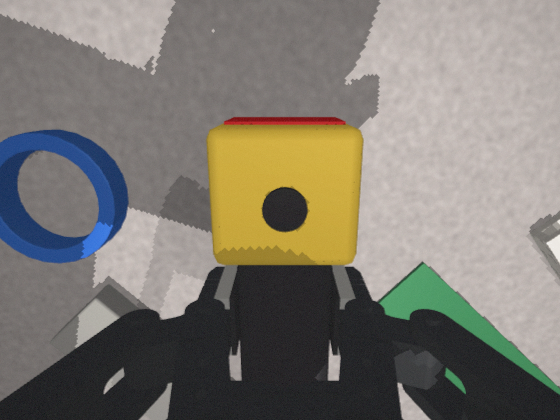

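View pics/s5c.png

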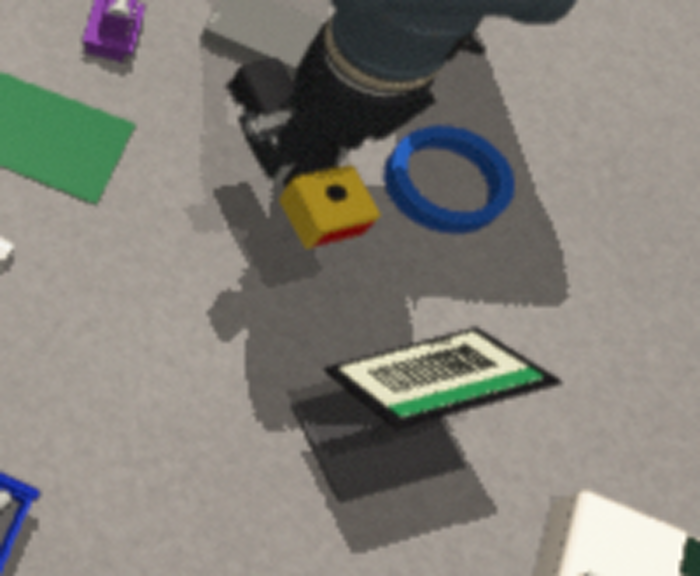

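View pics/t5c.png

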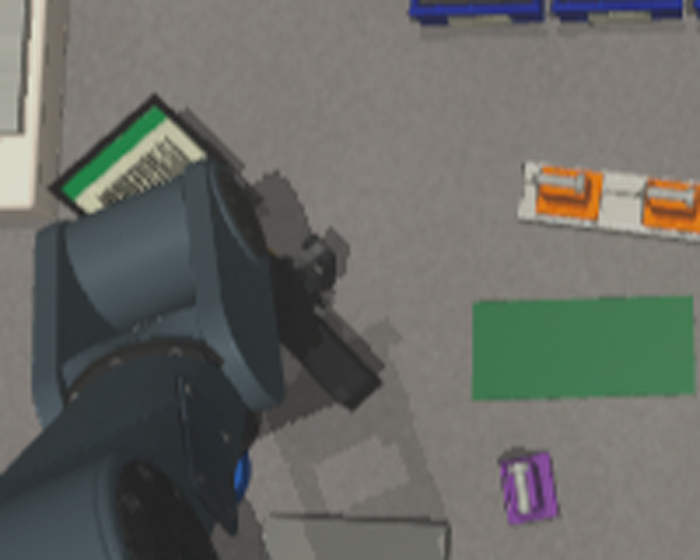

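```bash
python3 -m crank '[[0.02,0,-0.006,-0.0065,0.0],[0.02,0,-0.0055,-0.0065,0],[0.02,0,0,0,0],[0.02,0,0,0,0]]'; python3 - <<'E'
from h import *
s,st=grab("wrist","w6")
g,_=grab("scene","s6");t,_=grab("top","t6")
go([.480,.3446,.127],-47.3)
import held;held.held("w6")
G=cloud(g);hsv=cv2.cvtColor(g["image"],cv2.COLOR_BGR2HSV);H,S,V=hsv[...,0],hsv[...,1],hsv[...,2]
ye=(H>18)&(H<34)&(S>130)&(V>70);k,c,b=max(comps(ye,10),key=lambda c:c[2][4]);print(c,b)
q=G[k];q=q[~np.isnan(q[:,0])];zt=np.percentile(q[:,2],80);print(zt);q=q[abs(q[:,2]-zt)<.006]
r=cv2.minAreaRect((q[:,:2]*1000).astype(np.float32));print("scene head",r,np.median(q[:,2]))
# card in new scene: cream+black+green region comps
q=G[300:338,420:492].reshape(-1,3);q=q[q[:,2]>.10]
for _ in range(4):
    m=q.mean(0);n=np.linalg.svd(q-m,full_matrices=False)[2][2];n*=np.sign(n[2]);q=q[abs((q-m)@n)<.006]
# cream label rect corners by color
cr=(V>150)&(S>25)&(S<110)&(H>15)&(H<45);cr[:,:415]=0;cr[:295]=0;cr[345:]=0;cr[:,500:]=0
gr=(H>55)&(H<95)&(S>80);gr[:,:415]=0;gr[:295]=0;gr[345:]=0;gr[:,500:]=0
lab=cv2.morphologyEx((cr|gr).astype(np.uint8),cv2.MORPH_CLOSE,np.ones((9,9)))
k,c,b=max(comps(lab,10),key=lambda c:c[2][4]);print("label px",c,b)
cn=cv2.findContours(k.astype(np.uint8),0,2)[0];cn=max(cn,key=cv2.contourArea);ap=cv2.approxPolyDP(cn,4,True)[:,0];print(ap)
# ray intersection of label corners w/ plane
m=q.mean(0)
L=[]
for u,v in ap:
    o,d=ray(g,u,v);L.append(o+d*((m-o)@n)/(d@n))
L=np.array(L);print(L.round(4),"mean",L.mean(0).round(4),"n",n.round(3))
cv2.imwrite("pics/s6c.png",cv2.resize(g["image"][200:380,330:530],None,fx=3.5,fy=3.2,interpolation=cv2.INTER_CUBIC))
E
```

```text
t: 8.3
tcp_pos: [0.4803, 0.3461, 0.1273]
tool_rot: [0.659, 0.257, -0.659, 0.257]
force: [0.3, -1.2, -2.4]
finger_gap: 0.384
tool shift mm [0.2 0.7 0.8] cur yaw -47.4 | world turn 0.1 deg -> tool-x turn -0.002 rad (other 3.139), q6=1.26; if turned first shift mm [0.2 0.7 0.8]
head top ctr tool mm [-34.7  -0.3 -43.5] rect [47.6 45.6] 0.04 normal(tool) [-1.    -0.002 -0.016] world [0.5121 0.3757 0.162 ]
window world [0.529  0.3913 0.142 ]
[430.14732143 266.95758929] [417 256  29  25 448]
0.16206567680274764
scene head ((513.5774536132812, 376.66705322265625), (47.149959564208984, 48.599998474121094), 42.26849365234375) 0.16078624824890386
label px [471.53995381 318.7256351 ] [ 428  295   72   50 2165]
[[428 314]
 [442 329]
 [459 328]
 [468 342]
 [485 344]
 [499 333]
 [496 301]
 [487 295]
 [460 295]
 [452 309]]
[[0.6149 0.4091 0.1147]
 [0.6544 0.437  0.1618]
 [0.6394 0.4673 0.1713]
 [0.675  0.4814 0.2064]
 [0.6693 0.5087 0.2206]
 [0.6281 0.5339 0.2078]
 [0.5205 0.5391 0.1337]
 [0.5025 0.5242 0.1108]
 [0.5204 0.4714 0.0883]
 [0.58   0.4551 0.1203]] mean [0.6005 0.4827 0.1536] n [-0.513 -0.478  0.713]
```

View pics/s6c.png

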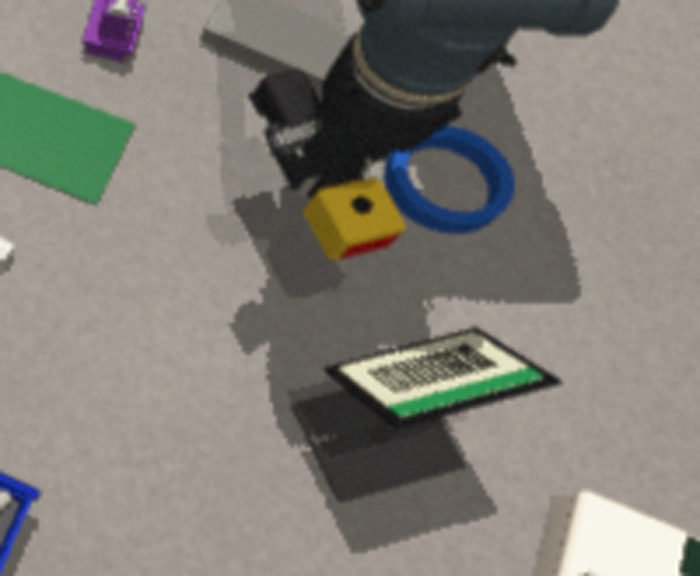

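```bash
python3 - <<'E'
from h import *
g=load("s6");G=cloud(g);t0=load("top0");T0=cloud(t0)
def fit(Q):
    q=Q.reshape(-1,3);q=q[q[:,2]>.10]
    for _ in range(4):
        m=q.mean(0);n=np.linalg.svd(q-m,full_matrices=False)[2][2];n*=np.sign(n[2]);q=q[abs((q-m)@n)<.006]
    return m,n
def corners(s,C,m,n):
    L=[]
    for u,v in C:
        o,d=ray(s,u,v);L.append(o+d*((m-o)@n)/(d@n))
    return np.array(L)
m,n=fit(G[300:338,420:492])
for C in ([(327,370),(478,327),(560,382),(403,424)],[(343,370),(475,333),(545,377),(400,417)]):
    C=[(330+x/3.5,200+y/3.2) for x,y in C];L=corners(g,C,m,n)
    print("scene",L.mean(0).round(4),[np.linalg.norm(L[i]-L[(i+1)%4]).round(3) for i in range(4)])
m,n=fit(T0[155:205,78:126])
C=[(60+x/2.2,130+y/2.2) for x,y in [(33,118),(97,60),(152,104),(83,158)]];L=corners(t0,C,m,n)
print("top",L.mean(0).round(4),[np.linalg.norm(L[i]-L[(i+1)%4]).round(3) for i in range(4)])
st=manip.sense();c,M=tool(st);win=c+M@np.array([-.0147,-.0003,-.0665]);dr=M@np.array([.016,0,-1]);dr/=np.linalg.norm(dr);print("spot",(win+.1*dr).round(4),"dir az",np.degrees(np.arctan2(dr[1],dr[0])))
E
```

```text
scene [0.6055 0.4624 0.1436] [np.float64(0.115), np.float64(0.085), np.float64(0.108), np.float64(0.081)]
scene [0.6045 0.462  0.1425] [np.float64(0.099), np.float64(0.069), np.float64(0.101), np.float64(0.068)]
top [0.6033 0.4499 0.1373] [np.float64(0.109), np.float64(0.094), np.float64(0.115), np.float64(0.084)]
spot [0.6025 0.4585 0.1403] dir az 42.565224933621074
```

```bash
for i in 1 2 3 4; do python3 -m crank '[[0.02,0,0,0,0],[0.02,0,0,0,0],[0.02,0,0,0,0],[0.02,0,0,0,0],[0.02,0,0,0,0]]'; done; python3 - <<'E'
from h import *
s,st=grab("wrist","w7")
import held;held.held("w7")
st=manip.sense();c,M=tool(st);win=c+M@np.array([-.0147,-.0003,-.0665]);dr=M@np.array([.016,0,-1]);dr/=np.linalg.norm(dr);print("spot",(win+.1*dr).round(4))
E
```

```text
t: 8.95
tcp_pos: [0.4803, 0.3457, 0.1273]
tool_rot: [0.659, 0.257, -0.659, 0.257]
force: [0.6, 0.1, -1.4]
finger_gap: 0.391
t: 9.45
tcp_pos: [0.4803, 0.3457, 0.1273]
tool_rot: [-0.659, -0.257, 0.659, -0.257]
force: [-0.4, 0.6, -1.8]
finger_gap: 0.389
t: 9.95
tcp_pos: [0.4803, 0.3457, 0.1273]
tool_rot: [-0.659, -0.257, 0.659, -0.257]
force: [-0.4, 0.3, -1.0]
finger_gap: 0.388
t: 10.45
tcp_pos: [0.4803, 0.3457, 0.1273]
tool_rot: [-0.659, -0.257, 0.659, -0.257]
force: [0.3, 1.1, -1.8]
finger_gap: 0.387
head top ctr tool mm [-34.7  -0.3 -43.6] rect [47.6 45.3] 0.13 normal(tool) [-1.    -0.001 -0.017] world [0.5122 0.3755 0.162 ]
window world [0.5291 0.391  0.142 ]
spot [0.6027 0.4585 0.1404]
```

```bash
python3 -m crank '[[0.02,0,0.02,0.02,0.0],[0.02,0,0.022,0.022,0],[0.02,0,0.022,0.022,0],[0.02,0,0.022,0.022,0],[0.02,0,0.022,0.022,0]]';python3 -m crank '[[0.02,0,0.02,0.02,0],[0.02,0,0,0,-0.12],[0.02,0,0,0,-0.12],[0.02,0,0,0,-0.12],[0.02,0,0,0,-0.12]]';python3 -m crank '[[0.02,0,0,0,-0.12],[0.02,0,0,0,-0.12],[0.02,0,0,0,-0.107],[0.02,0,0,0,0],[0.02,0,0,0,0]]'; python3 - <<'E'
from h import *
go([.470,.120,.011],0)
E
```

```text
t: 11.0
tcp_pos: [0.4738, 0.1921, 0.1275]
tool_rot: [0.659, 0.257, -0.659, 0.257]
force: [0.2, -0.0, -1.1]
finger_gap: 0.385
t: 11.5
tcp_pos: [0.4728, 0.1647, 0.1275]
tool_rot: [0.578, 0.407, -0.578, 0.407]
force: [-0.3, -0.1, -0.9]
finger_gap: 0.384
t: 12.0
tcp_pos: [0.4727, 0.1649, 0.1274]
tool_rot: [0.501, 0.499, -0.501, 0.499]
force: [0.6, -1.0, -2.0]
finger_gap: 0.387
tool shift mm [116.4  -2.6  44.9] cur yaw -0.2 | world turn 0.2 deg -> tool-x turn -0.003 rad (other 3.138), q6=0.12; if turned first shift mm [116.4  -2.7  44.9]
```

```bash
python3 -m crank '[[0.02,0,-0.0026,0.02,0.0],[0.02,0.0,0,0.025,0],[0.02,0.03,0,0,0],[0.02,0.03,0,0,0],[0.02,0.03,0,0,0]]';python3 -m crank '[[0.02,0.012,0,0,0],[0.02,0.008,0,0,0],[0.02,0.004,0,0,0],[0.02,0,0,0,0]]'; python3 - <<'E'
from h import *
go([.470,.120,.009],0)
E
```

```text
t: 12.5
tcp_pos: [0.4707, 0.1196, 0.0368]
tool_rot: [0.501, 0.499, -0.5, 0.5]
force: [0.2, 0.2, -1.6]
finger_gap: 0.384
t: 12.9
tcp_pos: [0.4704, 0.12, 0.0136]
tool_rot: [0.5, 0.5, -0.5, 0.5]
force: [0.1, 0.5, -1.2]
finger_gap: 0.39
tool shift mm [ 4.6 -0.4 -0. ] cur yaw -0.1 | world turn 0.1 deg -> tool-x turn -0.001 rad (other 3.140), q6=0.02; if turned first shift mm [ 4.6 -0.4 -0. ]
```

```bash
python3 -m crank '[[0.02,0.002,0,0,0.0],[0.02,0.002,0,0,0],[0.02,0.001,0,0,0],[0.02,0,0,0,0]]'; python3 -m crank '[[0.04,0,0,0,0.0],[0.05,0,0,0,0],[0.06,0,0,0,0],[0.07,0,0,0,0],[0.07,0,0,0,0]]';python3 -m crank '[[0.07,-0.02,0,0,0.0],[0.07,-0.04,0,0,0],[0.07,-0.05,0,0,0],[0.085,-0.05,0,0,0],[0.085,-0.05,0,0,0]]'; python3 - <<'E'
from h import *
grab("wrist","w8")
E
python3 scan.py w8
```

```text
t: 13.3
tcp_pos: [0.47, 0.1199, 0.0085]
tool_rot: [0.5, 0.5, -0.5, 0.5]
force: [-0.3, 0.5, -1.8]
finger_gap: 0.385
t: 13.8
tcp_pos: [0.47, 0.1199, 0.0084]
tool_rot: [0.5, 0.5, -0.5, 0.5]
force: [-0.6, -0.5, 0.3]
finger_gap: 0.818
t: 14.3
tcp_pos: [0.4692, 0.1199, 0.2202]
tool_rot: [-0.5, -0.5, 0.5, -0.5]
force: [1.5, 0.7, 0.4]
finger_gap: 0.995
yellow ztop 0.0433 rect [470.6 163.1] [44.9 47.5] 90.0
handle ztop 0.0393 rect [470.4  89.1] [101.4  33.8] 89.6
mat z 0.0036 ((469.2002868652344, 109.91827392578125), (89.38392639160156, 196.28167724609375), 0.1595507711172104)
axis heading 89.89 dist 74.1
```

View pics/w8.png

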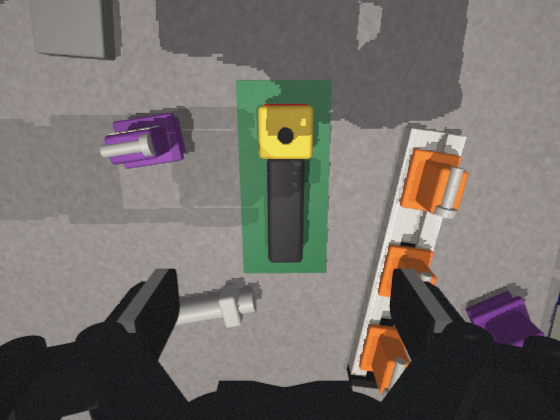

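```bash
python3 - <<'E'
from h import *
t=load("top0");g=load("scene0")
for a,b in (((324.4,190.25),(222,207.1)),((366.6,199.25),(191.4,184.3))):
    print("bar end",two(t,a,g,b)[0].round(4),two(t,a,g,b)[1].round(4),"planes",plane(t,*a,.09).round(4),plane(g,*b,.09).round(4))
P=cloud(t);G=cloud(g)
for nm,Q in(("top",P[80:200,290:420]),("scene",G[150:310,80:250])):
    q=Q.reshape(-1,3);q=q[(q[:,2]>.119)&(q[:,2]<.131)];r=cv2.minAreaRect((q[:,:2]*1000).astype(np.float32));print(nm,"cab",r,cv2.boxPoints(r).round(0).tolist())
# blue front pixels
for nm,s,Q in(("top",t,P),("scene",g,G)):
    hsv=cv2.cvtColor(s["image"],cv2.COLOR_BGR2HSV);m=(hsv[...,0]>98)&(hsv[...,0]<120)&(hsv[...,1]>120)
    B=np.zeros_like(m); 
    if nm=="top":B[150:215,295:400]=1
    else:B[160:250,150:240]=1
    q=Q[m&B];q=q[~np.isnan(q[:,0])];print(nm,"blue",np.percentile(q,[2,98],axis=0).round(3).tolist())
    tp=q[q[:,2]>.105];
    if len(tp)>5:
        r=cv2.minAreaRect((tp[:,:2]*1000).astype(np.float32));print(len(tp),"blue top",r,cv2.boxPoints(r).round(0).tolist(),np.median(tp[:,2]))
# track: white pixels
m=(t["image"].min(-1)>170);B=np.zeros_like(m);B[170:210,200:305]=1
q=P[m&B];q=q[(q[:,2]>.012)&(q[:,2]<.03)];r=cv2.minAreaRect((q[:,:2]*1000).astype(np.float32));print("track",r,cv2.boxPoints(r).round(0).tolist(),np.median(q[:,2]))
w=load("w8");st=np.load("pics/w8_st.npy",allow_pickle=True).item();W=cloud(w,st)
m=(w["image"].min(-1)>150);B=np.zeros_like(m);B[115:390,340:475]=1
q=W[m&B];q=q[(q[:,2]>.014)&(q[:,2]<.027)];r=cv2.minAreaRect((q[:,:2]*1000).astype(np.float32));print("track w",r,cv2.boxPoints(r).round(0).tolist(),np.median(q[:,2]))
E
```

```text
bar end [ 0.5669 -0.1971  0.0846] 0.0064 planes [ 0.5671 -0.1993  0.09  ] [ 0.5685 -0.1916  0.09  ]
bar end [ 0.537  -0.3226  0.0787] 0.0074 planes [ 0.5364 -0.3235  0.09  ] [ 0.5416 -0.3125  0.09  ]
top cab ((723.8825073242188, -303.7757263183594), (270.3280029296875, 276.66339111328125), 75.73420715332031) [[557.0, -401.0], [825.0, -469.0], [891.0, -207.0], [623.0, -139.0]]
scene cab ((700.8121337890625, -361.9292907714844), (408.61627197265625, 284.5008850097656), 75.71341705322266) [[513.0, -525.0], [788.0, -595.0], [889.0, -199.0], [613.0, -129.0]]
top blue [[0.56, -0.389, 0.107], [0.626, -0.148, 0.117]]
383 blue top ((593.2526245117188, -269.46771240234375), (259.645751953125, 15.3873929977417), 75.77494812011719) [[554.0, -393.0], [569.0, -397.0], [633.0, -146.0], [618.0, -142.0]] 0.11284659280096676
scene blue [[0.563, -0.385, 0.034], [0.634, -0.137, 0.114]]
366 blue top ((594.4244995117188, -265.746826171875), (263.5586853027344, 14.346585273742676), 75.5723876953125) [[555.0, -392.0], [569.0, -395.0], [634.0, -140.0], [620.0, -136.0]] 0.11080371583908621
track ((586.6497802734375, -20.627883911132812), (192.0760040283203, 47.001094818115234), 82.19351196289062) [[550.0, -113.0], [597.0, -119.0], [623.0, 71.0], [576.0, 78.0]] 0.01991376296488534
track w ((592.1012573242188, 23.05390167236328), (279.0147705078125, 53.02647018432617), 81.24842071533203) [[545.0, -111.0], [597.0, -119.0], [640.0, 157.0], [587.0, 165.0]] 0.020533149646845217
```

```bash
python3 -m crank '[[0.085,0,0.0,0.04,0.124],[0.085,0,0,0.04,0.124],[0.085,0,0,0,0]]'; python3 - <<'E'
from h import *
go([.545,-.25,.22],-14.2)
E
```

```text
t: 14.65
tcp_pos: [0.4646, 0.037, 0.2184]
tool_rot: [-0.559, -0.432, 0.56, -0.433]
force: [0.7, 0.3, 0.3]
finger_gap: 0.993
tool shift mm [ -1.1 150.1 257.5] cur yaw -14.6 | world turn 0.4 deg -> tool-x turn -0.007 rad (other 3.135), q6=0.10; if turned first shift mm [ -1.1 148.3 258.5]
```

```bash
python3 -m crank '[[0.085,0,0.024,0.042,-0.007],[0.085,0,0.024,0.042,0],[0.085,0,0.024,0.042,0],[0.085,0,0.024,0.042,0],[0.085,0,0.024,0.042,0]]';python3 -m crank '[[0.085,0,0.024,0.042,0],[0.085,0,0,0,0],[0.085,0,0,0,0]]'; python3 - <<'E'
from h import *
grab("wrist","w9")
go([.552,-.258,.068],-14.2)
E
```

```text
t: 15.15
tcp_pos: [0.531, -0.1936, 0.2178]
tool_rot: [0.557, 0.437, -0.556, 0.436]
force: [1.0, -0.2, 0.1]
finger_gap: 0.997
t: 15.45
tcp_pos: [0.5437, -0.2392, 0.2172]
tool_rot: [-0.557, -0.436, 0.557, -0.435]
force: [-0.1, 0.2, -0.5]
finger_gap: 0.998
tool shift mm [149.3  13.6  17.6] cur yaw -13.9 | world turn -0.3 deg -> tool-x turn 0.006 rad (other -3.136), q6=-0.36; if turned first shift mm [149.3  13.7  17.6]
```

View pics/w9.png

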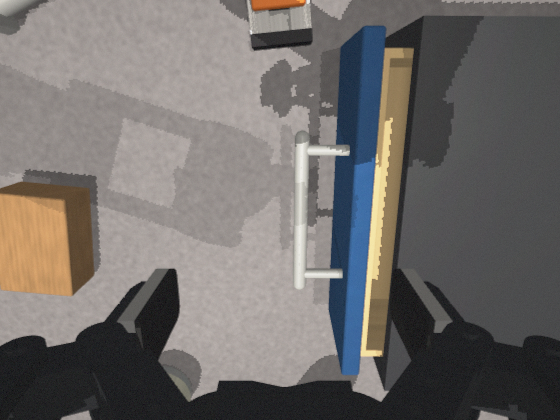

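```bash
python3 - <<'E'
from h import *
s=load("w9");st=np.load("pics/w9_st.npy",allow_pickle=True).item();W=cloud(s,st)
a=plane(s,302,135,.087,st);b=plane(s,299,287,.087,st);m=(a+b)/2;print(a.round(4),b.round(4),m.round(4),np.linalg.norm(a-b),np.degrees(np.arctan2(*(a-b)[[1,0]])))
q=W[140:285,296:305];print("bar depth z",np.nanpercentile(q[...,2],[50,80,95]).round(4))
# front blue top
hsv=cv2.cvtColor(s["image"],cv2.COLOR_BGR2HSV);k=(hsv[...,0]>98)&(hsv[...,0]<120)&(hsv[...,1]>120);q=W[k];q=q[q[:,2]>.106];r=cv2.minAreaRect((q[:,:2]*1000).astype(np.float32));print(r,np.median(q[:,2]),cv2.boxPoints(r).round(0).tolist())
q=W[60:380,380:].reshape(-1,3);q=q[(q[:,2]>.12)&(q[:,2]<.13)];ex=np.array([.969,-.245]);pr=q[:,:2]@ex;print("cab front along x",np.percentile(pr,[1,3]),"bar",m[:2]@ex)
go([m[0],m[1],.068],-14.2)
E
```

```text
[ 0.5679 -0.1972  0.087 ] [ 0.5366 -0.3196  0.087 ] [ 0.5522 -0.2584  0.087 ] 0.12632064304581897 75.66119807485762
bar depth z [0.0926 0.0932 0.0938]
((540.865966796875, -253.49951171875), (262.2080078125, 122.61767578125), 75.5149917602539) 0.11288992346627998 [[449.0, -365.0], [567.0, -396.0], [633.0, -142.0], [514.0, -111.0]]
cab front along x [0.66601083 0.66722015] bar 0.5984186193561342
tool shift mm [149.3  13.9  18. ] cur yaw -13.9 | world turn -0.3 deg -> tool-x turn 0.006 rad (other -3.136), q6=-0.36; if turned first shift mm [149.3  14.   17.9]
```

```bash
python3 -m crank '[[0.028,0,0.014,0.018,0.006],[0.028,0,0,0,0],[0.028,0.04,0,0,0],[0.028,0.03,0,0,0],[0.028,0,0,0,0]]'; python3 - <<'E'
from h import *
grab("wrist","w10")
go([.5522,-.2584,.074],-14.3)
E
```

```text
t: 16.0
tcp_pos: [0.5498, -0.2556, 0.1443]
tool_rot: [-0.557, -0.439, 0.559, -0.431]
force: [-1.0, 0.8, 0.5]
finger_gap: 0.331
tool shift mm [72.6  1.5  1.4] cur yaw -14.1 | world turn -0.2 deg -> tool-x turn 0.003 rad (other -3.138), q6=-0.37; if turned first shift mm [72.6  1.5  1.4]
```

View pics/w10.png

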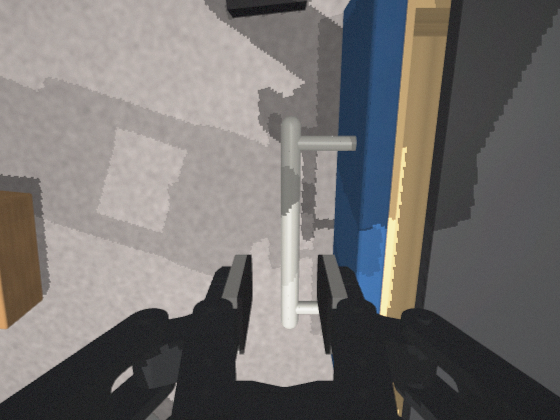

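```bash
python3 -m crank '[[0.028,0.02,0.0015,0.0015,0],[0.028,0.02,0,0,0],[0.028,0.015,0,0,0],[0.028,0,0,0,0]]'; python3 -m crank '[[0.028,0.01,0,0,0],[0.028,0.008,0,0,0],[0.028,0,0,0,0]]'; python3 - <<'E'
from h import *
go([.5522,-.2584,.074],-14.3)
E
```

```text
t: 16.45
tcp_pos: [0.5537, -0.2606, 0.0927]
tool_rot: [-0.558, -0.435, 0.558, -0.434]
force: [-0.2, -0.2, -0.2]
finger_gap: 0.325
t: 16.75
tcp_pos: [0.5539, -0.2613, 0.0746]
tool_rot: [-0.558, -0.435, 0.558, -0.434]
force: [0.6, 0.0, -0.2]
finger_gap: 0.329
tool shift mm [ 0.6 -2.3 -2.4] cur yaw -14.2 | world turn -0.1 deg -> tool-x turn 0.002 rad (other -3.140), q6=-0.38; if turned first shift mm [ 0.6 -2.4 -2.4]
```

```bash
python3 -m crank '[[0.02,0,-0.002,0,0],[0.005,0,0,0,0],[0.005,0,0,0,0],[0.005,0,0,0,0]]' 40; python3 -m crank '[[0.005,0,-0.015,0,0],[0.005,0,-0.03,0,0],[0.005,0,-0.03,0,0],[0.005,0,-0.03,0,0],[0.005,0,-0.02,0,0]]'; python3 - <<'E'
from h import *
t,_=grab("top","t11");cv2.imwrite("pics/t11c.png",cv2.resize(t["image"][60:330,180:450],None,fx=2.2,fy=2.2,interpolation=cv2.INTER_CUBIC))
c,M=tool();print(c[:2]@np.array([.969,-.245]))
E
```

```text
t: 17.15
tcp_pos: [0.5523, -0.2612, 0.0756]
tool_rot: [-0.558, -0.434, 0.558, -0.434]
force: [-1.1, 0.5, 0.8]
finger_gap: 0.109
t: 17.65
tcp_pos: [0.4304, -0.2302, 0.0757]
tool_rot: [0.558, 0.434, -0.558, 0.435]
force: [2.2, 0.4, -3.3]
finger_gap: 0.112
0.4698764808923616
```

View pics/t11c.png

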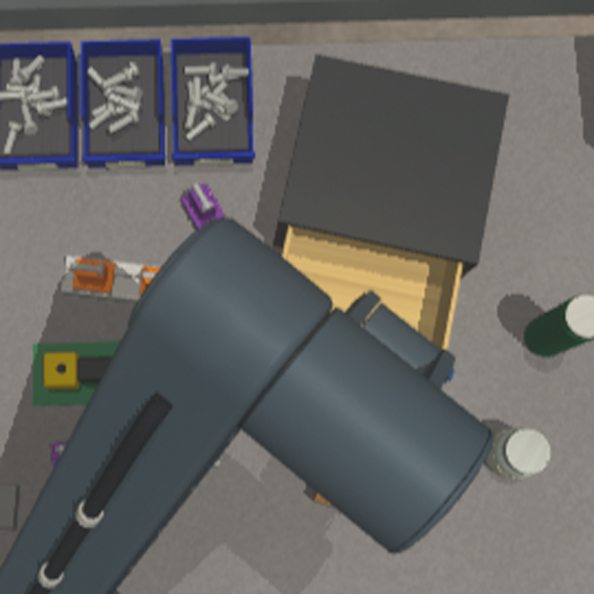

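```bash
python3 -m crank '[[0.005,0,-0.013,0,0],[0.005,0,-0.012,0,0],[0.005,0,0,0,0]]'; python3 -m crank '[[0.028,0,0,0,0],[0.028,0,0,0,0],[0.028,-0.02,0,0,0],[0.028,-0.04,0,0,0],[0.028,-0.05,0,0,0]]'; python3 - <<'E'
from h import *
s,st=grab("wrist","w12");print(st["tcp_pos"],st["force"])
E
```

```text
t: 18.0
tcp_pos: [0.4056, -0.2239, 0.0756]
tool_rot: [-0.558, -0.435, 0.558, -0.434]
force: [-0.9, 0.8, 1.9]
finger_gap: 0.11
t: 18.5
tcp_pos: [0.4065, -0.2239, 0.1852]
tool_rot: [-0.558, -0.436, 0.558, -0.433]
force: [1.3, -1.1, 0.3]
finger_gap: 0.328
[ 0.40652964 -0.2238724   0.18516907] [ 1.26397576 -1.14655714  0.3262759 ]
```

View pics/w12.png

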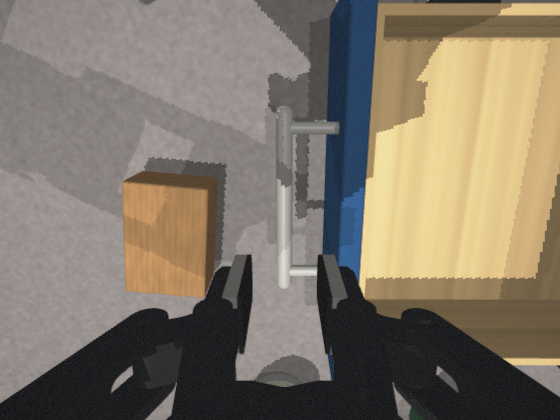

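```bash
python3 - <<'E'
from h import *
go([.60,.10,.225],-8.75)
E
python3 -m crank '[[0.06,-0.04,0,0,-0.048],[0.06,0,0,0,-0.048],[0.06,0,0.015,-0.045,0],[0.06,0,0.015,-0.045,0],[0.06,0,0.015,-0.045,0]]';python3 - <<'E'
from h import *
go([.60,.10,.225],-8.75)
E
```

```text
tool shift mm [ -32.9  103.9 -363.4] cur yaw -14.2 | world turn 5.4 deg -> tool-x turn -0.094 rad (other 3.047), q6=-0.50; if turned first shift mm [ -32.5  137.7 -352. ]
t: 19.05
tcp_pos: [0.4731, -0.0969, 0.2255]
tool_rot: [0.537, 0.46, -0.537, 0.461]
force: [0.2, -0.7, 0.4]
finger_gap: 0.702
tool shift mm [   0.5   95.2 -214. ] cur yaw -8.8 | world turn 0.1 deg -> tool-x turn -0.001 rad (other 3.141), q6=-0.28; if turned first shift mm [   0.5   95.5 -213.9]
```

```bash
python3 -m crank '[[0.085,0,0.019,-0.043,0],[0.085,0,0.019,-0.043,0],[0.085,0,0.019,-0.043,0],[0.085,0,0.019,-0.043,0],[0.085,0,0.019,-0.043,0]]';python3 -m crank '[[0.085,0,0,0,0],[0.085,0,0,0,0]]';python3 - <<'E'
from h import *
s,st=grab("wrist","w13");print(st["tcp_pos"])
E
```

```text
t: 19.55
tcp_pos: [0.5997, 0.1025, 0.2251]
tool_rot: [0.537, 0.461, -0.536, 0.461]
force: [1.2, -0.9, -0.1]
finger_gap: 1.0
t: 19.75
tcp_pos: [0.5986, 0.1015, 0.2246]
tool_rot: [-0.536, -0.461, 0.536, -0.461]
force: [-0.6, 0.2, -0.4]
finger_gap: 0.997
[0.59855527 0.1014779  0.2245944 ]
```

View pics/w13.png

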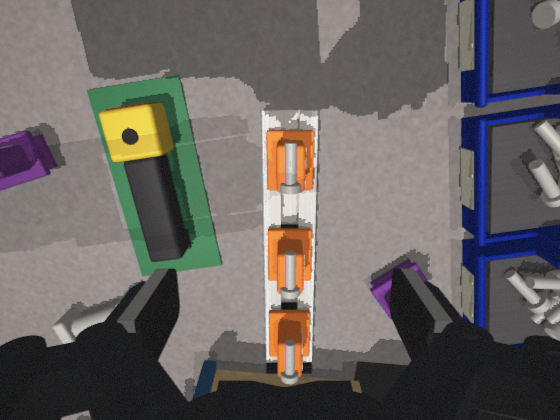

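```bash
cat > hold.py <<'E'
from h import *
import sys
def hold(n):
    s=load(n);st=np.load(f"pics/{n}_st.npy",allow_pickle=True).item();W=cloud(s,st)
    hsv=cv2.cvtColor(s["image"],cv2.COLOR_BGR2HSV);H,S,V=hsv[...,0],hsv[...,1],hsv[...,2]
    m=(H>3)&(H<18)&(S>150)&(V>60);m=cv2.morphologyEx(m.astype(np.uint8),cv2.MORPH_OPEN,np.ones((3,3)))
    for k,c,b in comps(m,150):
        q=W[k];q=q[~np.isnan(q[:,0])];fl=q[(q[:,2]>.025)&(q[:,2]<.040)];tp=q[(q[:,2]>.064)&(q[:,2]<.076)]
        for nm,x in(("flange",fl),("top",tp)):
            if len(x)>15:
                r=cv2.minAreaRect((x[:,:2]*1000).astype(np.float32));print(c.round(0),nm,len(x),"z",np.median(x[:,2]).round(4),np.round(r[0],1),np.round(r[1],1),round(r[2],1))
    m=(s["image"].min(-1)>140)&(W[...,2]>.015)&(W[...,2]<.026);k=[c for c in comps(m,100)];A=np.zeros(m.shape,bool)
    for c in k:A|=c[0]
    A[:,:235]=0;A[:,350:]=0
    q=W[A];r=cv2.minAreaRect((q[:,:2]*1000).astype(np.float32));print("track",np.round(r[0],1),np.round(r[1],1),round(r[2],2),cv2.boxPoints(r).round(0).tolist(),np.median(q[:,2]))
    
if __name__=="__main__":hold(sys.argv[1])
E
python3 hold.py w13
```

```text
[289. 157.] flange 1319 z 0.0325 [606.5 116.9] [55.5 42.7] 80.8
[289. 157.] top 645 z 0.0722 [606.3 118. ] [37.2 23.1] 82.2
[289. 253.] flange 1135 z 0.0324 [591.9  22.4] [54.7 43. ] 81.1
[289. 253.] top 518 z 0.072 [592.   24.1] [35.2 22.9] 81.2
[288. 334.] flange 1050 z 0.0323 [575.5 -84.3] [84.4 42.9] 80.9
[288. 334.] top 438 z 0.072 [578.5 -68.3] [35.8 22.8] 81.3
track [592.2  22.6] [279.   52.2] 81.35 [[545.0, -111.0], [597.0, -119.0], [639.0, 157.0], [587.0, 164.0]] 0.02050887404580304
```

```bash
python3 - <<'E'
from h import *
go([.6063,.1172,.038],-8.7)
E
```

```text
tool shift mm [186.6   6.  -18. ] cur yaw -8.6 | world turn -0.1 deg -> tool-x turn 0.001 rad (other -3.141), q6=0.13; if turned first shift mm [186.6   6.  -18. ]
```

```bash
python3 -m crank '[[0.06,0,0.006,-0.018,0],[0.06,0.035,0,0,0],[0.06,0.045,0,0,0],[0.06,0.045,0,0,0],[0.06,0,0,0,0]]' 60; python3 - <<'E'
from h import *
go([.6063,.1172,.038],-8.7)
E
```

```text
t: 20.3
tcp_pos: [0.6018, 0.1164, 0.0941]
tool_rot: [-0.533, -0.463, 0.541, -0.457]
force: [-1.8, -0.7, -1.0]
finger_gap: 0.696
tool shift mm [56.   5.1 -1.6] cur yaw -8.8 | world turn 0.1 deg -> tool-x turn -0.002 rad (other 3.139), q6=0.16; if turned first shift mm [56.   5.1 -1.5]
```

```bash
python3 -m crank '[[0.06,0.02,0,0,0],[0.06,0,0,0,0],[0.06,0,0,0,0]]'; python3 - <<'E'
from h import *
go([.6063,.1172,.038],-8.7)
E
```

```text
t: 20.6
tcp_pos: [0.6081, 0.117, 0.0823]
tool_rot: [0.537, 0.46, -0.536, 0.461]
force: [0.2, -0.1, 0.2]
finger_gap: 0.702
tool shift mm [44.2 -1.9  0.1] cur yaw -8.8 | world turn 0.1 deg -> tool-x turn -0.001 rad (other 3.141), q6=0.16; if turned first shift mm [44.2 -1.9  0.1]
```

```bash
python3 -m crank '[[0.06,0.022,-0.001,0,0],[0.06,0.022,0,0,0],[0.06,0,0,0,0],[0.06,0,0,0,0]]';python3 -m crank '[[0.03,0,0,0,0],[0.03,0,0,0,0],[0.012,0,0,0,0],[0.012,0,0,0,0],[0.012,0,0,0,0]]' 60; python3 - <<'E'
from h import *
go([.6063,.1172,.038],-8.7)
E
```

```text
t: 21.0
tcp_pos: [0.607, 0.1174, 0.038]
tool_rot: [0.537, 0.46, -0.536, 0.461]
force: [-0.4, 0.4, 0.6]
finger_gap: 0.703
t: 21.5
tcp_pos: [0.6071, 0.1175, 0.0378]
tool_rot: [0.537, 0.46, -0.536, 0.461]
force: [-0.6, 0.4, 6.2]
finger_gap: 0.275
tool shift mm [-0.2 -0.7  0.4] cur yaw -8.7 | world turn 0.0 deg -> tool-x turn -0.000 rad (other 3.142), q6=0.16; if turned first shift mm [-0.2 -0.7  0.4]
```

```bash
python3 -m crank '[[0.012,-0.001,0,-0.01,0],[0.012,0,0,-0.02,0],[0.012,0,0,-0.02,0],[0.012,0,0,-0.02,0],[0.012,0,0,-0.02,0]]';python3 -m crank '[[0.012,0,0,-0.02,0],[0.012,0,0,0,0],[0.012,0,0,0,0]]'; python3 - <<'E'
from h import *
s,st=grab("wrist","w14")
g,_=grab("scene","s14");cv2.imwrite("pics/s14c.png",cv2.resize(g["image"][200:340,230:400],None,fx=4,fy=4,interpolation=cv2.INTER_CUBIC))
E
```

```text
t: 22.0
tcp_pos: [0.6194, 0.2075, 0.0371]
tool_rot: [-0.536, -0.461, 0.537, -0.46]
force: [-0.1, 0.7, -2.0]
finger_gap: 0.272
t: 22.3
tcp_pos: [0.6221, 0.2268, 0.0368]
tool_rot: [-0.536, -0.461, 0.537, -0.461]
force: [0.7, -0.1, -2.1]
finger_gap: 0.271
```

View pics/s14c.png

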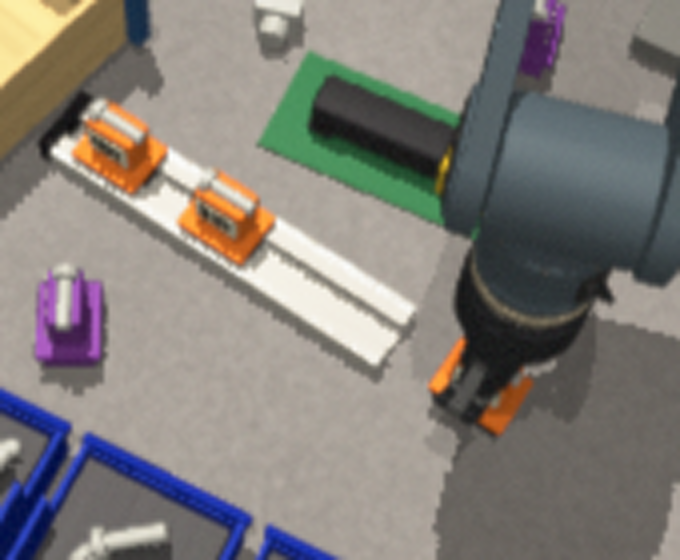

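```bash
python3 -m crank '[[0.012,-0.02,0,0,0],[0.012,-0.04,0,0,0],[0.012,-0.04,0,0,0],[0.012,-0.04,0,0,0],[0.012,-0.03,0,0,0]]';python3 - <<'E'
from h import *
t,_=grab("top","t15");cv2.imwrite("pics/t15c.png",cv2.resize(t["image"][70:270,250:430],None,fx=4,fy=3,interpolation=cv2.INTER_CUBIC))
go([.5015,-.3176,.2],-14.2)
E
```

```text
t: 22.9
tcp_pos: [0.6233, 0.2251, 0.2101]
tool_rot: [0.538, 0.46, -0.536, 0.461]
force: [1.3, -0.3, -1.3]
finger_gap: 0.272
tool shift mm [ 13.  -40.3 556.1] cur yaw -8.8 | world turn -5.4 deg -> tool-x turn 0.095 rad (other -3.047), q6=0.33; if turned first shift mm [ 13.6  12.3 557.4]
```

View pics/t15c.png

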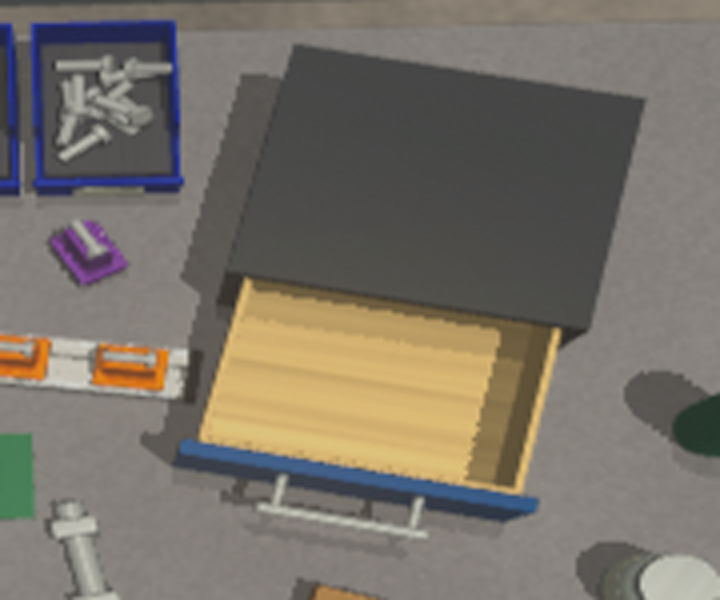

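```bash
python3 - <<'E'
from h import *
t=load("t15");P=cloud(t)
hsv=cv2.cvtColor(t["image"],cv2.COLOR_BGR2HSV);m=(hsv[...,0]>10)&(hsv[...,0]<30)&(hsv[...,1]>60);B=np.zeros_like(m);B[155:240,295:395]=1
q=P[m&B];f=q[(q[:,2]>.014)&(q[:,2]<.032)];ex=np.array([.969,-.245]);ey=np.array([.245,.969])
print("floor z",np.median(f[:,2]),"x",np.percentile(f[:,:2]@ex,[1,99]),"y",np.percentile(f[:,:2]@ey,[1,99]))
k=(hsv[...,0]>98)&(hsv[...,0]<120)&(hsv[...,1]>120);B[:]=0;B[205:245,285:395]=1;q=P[k&B];q=q[q[:,2]>.106];print("front top x",np.percentile(q[:,:2]@ex,[2,98]),"y",np.percentile(q[:,:2]@ey,[2,98]),np.median(q[:,2]))
c=np.array([.5575,-.2596]);print("centre est",c@ex,c@ey)
E
```

```text
floor z 0.022261724488352286 x [0.52082166 0.69231684] y [-0.23020946 -0.00663201]
front top x [0.48539578 0.49710857] y [-0.24222449  0.00879518] 0.11272371225910127
centre est 0.6038195000000001 -0.1149649
```

```bash
python3 -m crank '[[0.012,0,0,0,0.05],[0.012,0,0,0.02,0.045],[0.012,0,0.001,0.04,0],[0.012,0,0.001,0.045,0],[0.012,0,0.001,0.045,0]]';python3 -m crank '[[0.012,0,0.001,0.045,0],[0.012,0,0.001,0.045,0],[0.012,0,0.001,0.045,0],[0.012,0,0.001,0.045,0],[0.012,0,0.001,0.045,0]]';python3 -m crank '[[0.012,0,0.001,0.045,0],[0.012,0,0.001,0.045,0],[0.012,0,0.001,0.035,0],[0.012,0,0.001,0.02,0],[0.012,0,0,0,0]]';python3 - <<'E'
from h import *
go([.5015,-.3176,.2],-14.2)
E
```

```text
t: 23.45
tcp_pos: [0.5881, 0.0771, 0.2063]
tool_rot: [-0.557, -0.435, 0.559, -0.434]
force: [-0.0, -0.6, -2.3]
finger_gap: 0.267
t: 23.95
tcp_pos: [0.5373, -0.1422, 0.2065]
tool_rot: [-0.558, -0.435, 0.559, -0.433]
force: [1.0, 0.1, -1.5]
finger_gap: 0.267
t: 24.45
tcp_pos: [0.5059, -0.2852, 0.2065]
tool_rot: [-0.559, -0.433, 0.56, -0.433]
force: [-0.2, 0.3, -1.9]
finger_gap: 0.273
tool shift mm [ 6.5  3.9 32.5] cur yaw -14.5 | world turn 0.3 deg -> tool-x turn -0.005 rad (other 3.137), q6=-0.45; if turned first shift mm [ 6.5  3.7 32.5]
```

```bash
python3 -m crank '[[0.012,0,0.0035,0.0325,-0.005],[0.012,0,0,0,0],[0.012,0,0,0,0]]';python3 - <<'E'
from h import *
s,st=grab("wrist","w16")
go([.5015,-.3176,.054],-14.2)
E
```

```text
t: 24.75
tcp_pos: [0.5024, -0.3133, 0.2066]
tool_rot: [-0.557, -0.436, 0.557, -0.435]
force: [0.3, 0.6, -2.2]
finger_gap: 0.272
tool shift mm [152.7   0.5   5.3] cur yaw -13.9 | world turn -0.3 deg -> tool-x turn 0.005 rad (other -3.137), q6=-0.50; if turned first shift mm [152.7   0.5   5.3]
```

View pics/w16.png

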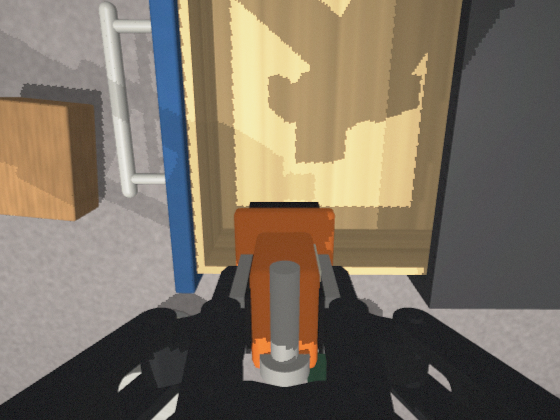

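```bash
python3 -m crank '[[0.012,0.03,0,0.005,0.004],[0.012,0.035,0,0,0],[0.012,0.03,0,0,0],[0.012,0.025,0,0,0],[0.012,0.015,0,0,0]]';python3 -m crank '[[0.012,0.008,0,0,0],[0.012,0.0,0,0,0],[0.012,0,0,0,0]]';python3 - <<'E'
from h import *
go([.5015,-.3176,.052],-14.2)
E
```

```text
t: 25.3
tcp_pos: [0.5012, -0.3158, 0.07]
tool_rot: [-0.557, -0.437, 0.557, -0.434]
force: [0.3, -0.2, -1.3]
finger_gap: 0.27
t: 25.6
tcp_pos: [0.5028, -0.3182, 0.065]
tool_rot: [0.558, 0.435, -0.557, 0.435]
force: [0.2, 0.4, -2.2]
finger_gap: 0.273
tool shift mm [13.  -1.4 -0.3] cur yaw -14.1 | world turn -0.1 deg -> tool-x turn 0.002 rad (other -3.139), q6=-0.51; if turned first shift mm [13.  -1.4 -0.3]
```

```bash
python3 -m crank '[[0.012,0.004,0,0,0],[0.012,0.003,0,0,0],[0.012,0.002,0,0,0],[0.012,0,0,0,0]]';python3 -m crank '[[0.012,0.0015,0,0,0],[0.012,0,0,0,0]]'
```

```text
t: 26.0
tcp_pos: [0.5022, -0.3184, 0.0552]
tool_rot: [-0.558, -0.435, 0.558, -0.435]
force: [0.3, 0.7, -2.0]
finger_gap: 0.271
t: 26.2
tcp_pos: [0.5024, -0.3186, 0.0539]
tool_rot: [0.558, 0.435, -0.558, 0.435]
force: [-0.7, 0.2, -1.7]
finger_gap: 0.27
```

```bash
python3 -m crank '[[0.012,0.001,0,0,0],[0.012,0,0,0,0]]';python3 -m crank '[[0.03,0,0,0,0],[0.045,0,0,0,0],[0.045,0,0,0,0],[0.045,0,0,0,0]]';python3 -m crank '[[0.045,-0.02,0,0,0],[0.045,-0.04,0,0,0],[0.045,-0.05,0,0,0],[0.045,-0.04,0,-0.01,0],[0.045,0,0,-0.04,0]]'; python3 - <<'E'
from h import *
s,st=grab("wrist","w17")
go([.60,.10,.225],-8.7)
E
```

```text
t: 26.4
tcp_pos: [0.5028, -0.3187, 0.0538]
tool_rot: [0.558, 0.434, -0.557, 0.435]
force: [-1.0, 1.2, 4.5]
finger_gap: 0.272
t: 26.8
tcp_pos: [0.5023, -0.3184, 0.0526]
tool_rot: [-0.558, -0.435, 0.558, -0.435]
force: [-0.2, 1.0, -0.1]
finger_gap: 0.53
t: 27.3
tcp_pos: [0.5182, -0.2756, 0.2094]
tool_rot: [0.559, 0.428, -0.558, 0.439]
force: [0.9, 0.5, -0.3]
finger_gap: 0.526
tool shift mm [ -18.    -8.  -374.7] cur yaw -14.1 | world turn 5.4 deg -> tool-x turn -0.094 rad (other 3.047), q6=-0.43; if turned first shift mm [ -17.8   27.2 -373.8]
```

View pics/w17.png

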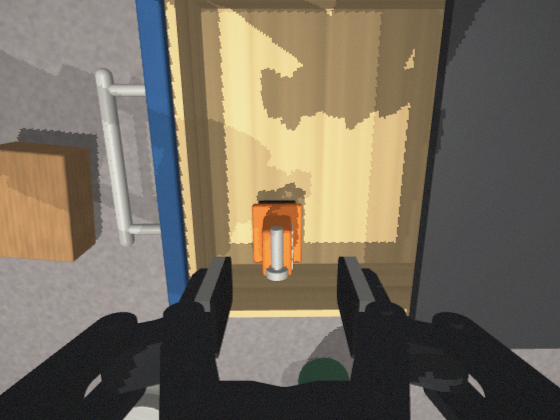

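```bash
python3 -m crank '[[0.06,0,0,-0.03,-0.048],[0.06,0,0,-0.03,-0.047],[0.06,0,0.004,-0.045,0],[0.06,0,0.004,-0.045,0],[0.06,0,0.004,-0.045,0]]';python3 - <<'E'
from h import *
go([.592,.0235,.21],-8.7)
E
```

```text
t: 27.85
tcp_pos: [0.5596, -0.0781, 0.2023]
tool_rot: [-0.536, -0.461, 0.537, -0.46]
force: [0.4, 0.3, 0.0]
finger_gap: 0.703
tool shift mm [  -7.6   16.7 -105.3] cur yaw -8.7 | world turn -0.0 deg -> tool-x turn 0.000 rad (other -3.141), q6=-0.18; if turned first shift mm [  -7.6   16.6 -105.3]
```

```bash
python3 -m crank '[[0.06,0,0.006,-0.035,0],[0.06,0,0.005,-0.035,0],[0.06,0,0.006,-0.035,0],[0.06,0,0,0,0],[0.06,0,0,0,0]]';python3 - <<'E'
from h import *
grab("wrist","w18")
import hold;hold.hold("w18")
go([.592,.0235,.038],-8.7)
E
```

```text
t: 28.35
tcp_pos: [0.592, 0.0222, 0.2022]
tool_rot: [-0.535, -0.462, 0.536, -0.461]
force: [-0.2, -0.2, 0.4]
finger_gap: 0.706
[283. 181.] flange 1411 z 0.0325 [591.9  21.7] [54.8 43.2] 81.3
[283. 181.] top 723 z 0.0723 [591.6  22.7] [37.1 22.9] 81.8
[284. 278.] flange 1265 z 0.0324 [576.3 -80. ] [74.6 43. ] 82.1
[284. 278.] top 595 z 0.0721 [578.  -69.8] [39.  23.1] 82.3
track [592.3  23.1] [278.5  52.2] 81.4 [[546.0, -111.0], [597.0, -119.0], [639.0, 157.0], [587.0, 165.0]] 0.02058114604240749
tool shift mm [164.3  -0.   -2.2] cur yaw -8.6 | world turn -0.1 deg -> tool-x turn 0.002 rad (other -3.140), q6=-0.00; if turned first shift mm [164.3  -0.   -2.2]
```

```bash
python3 -m crank '[[0.06,0.04,0,0,0],[0.06,0.045,0,0,0],[0.06,0.035,0,0,0],[0.06,0,0,0,0],[0.06,0,0,0,0]]';python3 - <<'E'
from h import *
go([.5918,.0225,.038],-8.7)
E
```

```text
t: 28.9
tcp_pos: [0.5923, 0.0203, 0.0828]
tool_rot: [-0.536, -0.461, 0.537, -0.46]
force: [-0.0, -0.9, 0.1]
finger_gap: 0.705
tool shift mm [44.8 -0.7 -2.1] cur yaw -8.7 | world turn 0.0 deg -> tool-x turn -0.001 rad (other 3.141), q6=-0.00; if turned first shift mm [44.8 -0.7 -2.1]
```

```bash
python3 -m crank '[[0.06,0.022,-0.0005,-0.002,0],[0.06,0.023,0,0,0],[0.06,0,0,0,0],[0.06,0,0,0,0]]';python3 -m crank '[[0.03,0,0,0,0],[0.03,0,0,0,0],[0.012,0,0,0,0],[0.012,0,0,0,0],[0.012,0,0,0,0]]' 60; python3 - <<'E'
from h import *
go([.5918,.0225,.038],-8.7)
E
```

```text
t: 29.3
tcp_pos: [0.5936, 0.023, 0.0398]
tool_rot: [0.537, 0.46, -0.536, 0.462]
force: [0.5, 0.3, -0.1]
finger_gap: 0.703
t: 29.8
tcp_pos: [0.5931, 0.0234, 0.0393]
tool_rot: [0.537, 0.46, -0.536, 0.461]
force: [-1.0, -0.4, 6.2]
finger_gap: 0.273
tool shift mm [ 1.3 -1.1  1.1] cur yaw -8.6 | world turn -0.1 deg -> tool-x turn 0.001 rad (other -3.141), q6=0.00; if turned first shift mm [ 1.3 -1.1  1.1]
```

```bash
python3 -m crank '[[0.012,-0.001,-0.001,-0.01,0],[0.012,0,0,-0.02,0],[0.012,0,0,-0.025,0],[0.012,0,0,-0.025,0],[0.012,0,0,-0.025,0]]';python3 -m crank '[[0.012,0,0,-0.025,0],[0.012,0,0,-0.025,0],[0.012,0,0,-0.025,0],[0.012,0,0,-0.025,0],[0.012,0,0,0,0]]'; python3 - <<'E'
from h import *
g,_=grab("scene","s19");cv2.imwrite("pics/s19c.png",cv2.resize(g["image"][200:340,230:400],None,fx=4,fy=4,interpolation=cv2.INTER_CUBIC))
E
```

```text
t: 30.3
tcp_pos: [0.6074, 0.1283, 0.0393]
tool_rot: [-0.536, -0.461, 0.536, -0.461]
force: [0.0, -1.3, 2.7]
finger_gap: 0.271
t: 30.8
tcp_pos: [0.622, 0.2303, 0.0387]
tool_rot: [0.536, 0.462, -0.535, 0.462]
force: [-0.7, 0.3, -0.9]
finger_gap: 0.27
```

View pics/s19c.png

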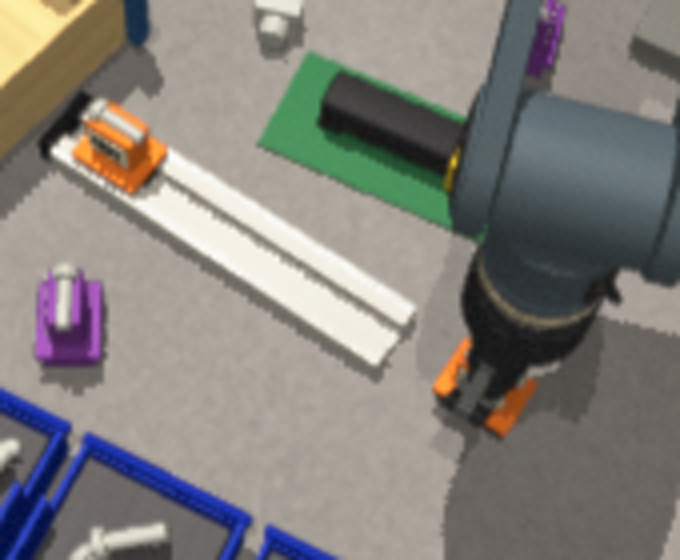

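```bash
python3 -m crank '[[0.012,-0.02,0,0,0],[0.012,-0.04,0,0,0],[0.012,-0.04,0,0,0],[0.012,-0.04,0,0,0.05],[0.012,-0.03,0,0,0.045]]';python3 - <<'E'
from h import *
t,_=grab("top","t20");cv2.imwrite("pics/t20c.png",cv2.resize(t["image"][170:310,180:440],None,fx=3,fy=3,interpolation=cv2.INTER_CUBIC))
go([.5187,-.2498,.2],-14.2)
E
```

```text
t: 31.35
tcp_pos: [0.6223, 0.2256, 0.2112]
tool_rot: [0.559, 0.434, -0.558, 0.434]
force: [-0.2, -0.7, -1.8]
finger_gap: 0.27
tool shift mm [ 14.6  14.4 487.7] cur yaw -14.3 | world turn 0.1 deg -> tool-x turn -0.002 rad (other 3.140), q6=0.43; if turned first shift mm [ 14.6  13.4 487.7]
```

View pics/t20c.png

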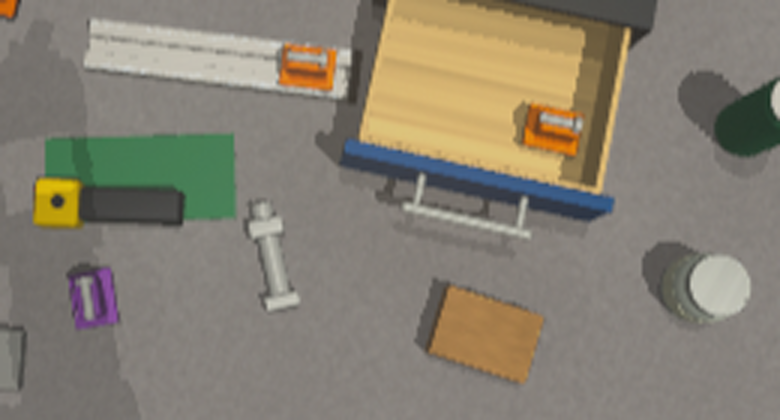

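```bash
python3 -m crank '[[0.012,0,0,0.03,0],[0.012,0,0.001,0.045,0],[0.012,0,0.001,0.045,0],[0.012,0,0.001,0.045,0],[0.012,0,0.001,0.045,0]]';python3 -m crank '[[0.012,0,0.002,0.045,0],[0.012,0,0.002,0.045,0],[0.012,0,0.001,0.045,0],[0.012,0,0.001,0.045,0],[0.012,0,0.001,0.045,0]]';python3 -m crank '[[0.012,0,0.001,0.035,0],[0.012,0,0.001,0.018,0],[0.012,0,0,0,0],[0.012,0,0,0,0]]';python3 - <<'E'
from h import *
s,st=grab("wrist","w21")
go([.5187,-.2498,.052],-14.2)
E
```

```text
t: 31.9
tcp_pos: [0.5733, 0.0197, 0.2081]
tool_rot: [-0.557, -0.435, 0.558, -0.435]
force: [-0.1, -0.4, -2.0]
finger_gap: 0.277
t: 32.4
tcp_pos: [0.5251, -0.2, 0.2081]
tool_rot: [-0.557, -0.435, 0.558, -0.434]
force: [0.7, 0.5, -1.8]
finger_gap: 0.271
t: 32.8
tcp_pos: [0.5153, -0.2492, 0.2083]
tool_rot: [0.558, 0.435, -0.558, 0.434]
force: [0.0, -0.3, -1.4]
finger_gap: 0.269
tool shift mm [156.4   3.6   0.6] cur yaw -14.1 | world turn -0.1 deg -> tool-x turn 0.002 rad (other -3.139), q6=-0.40; if turned first shift mm [156.4   3.6   0.6]
```

View pics/w21.png

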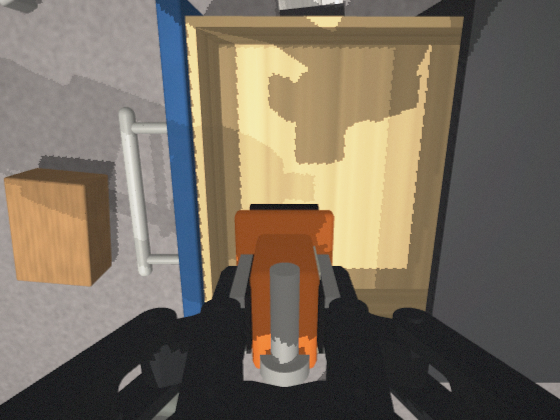

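```bash
python3 -m crank '[[0.012,0.03,0.003,0,0],[0.012,0.035,0,0,0],[0.012,0.03,0,0,0],[0.012,0.025,0,0,0],[0.012,0.02,0,0,0]]';python3 -m crank '[[0.012,0.006,0,0,0],[0.012,0.003,0,0,0],[0.012,0,0,0,0]]';python3 -m crank '[[0.012,0.002,0,0,0],[0.012,0,0,0,0]]'
```

```text
t: 33.35
tcp_pos: [0.5187, -0.2482, 0.0672]
tool_rot: [-0.557, -0.437, 0.557, -0.435]
force: [-0.4, -0.1, -0.8]
finger_gap: 0.275
t: 33.65
tcp_pos: [0.5194, -0.2503, 0.0603]
tool_rot: [0.557, 0.435, -0.557, 0.435]
force: [0.3, -0.3, -1.8]
finger_gap: 0.268
t: 33.85
tcp_pos: [0.5193, -0.2511, 0.0587]
tool_rot: [0.558, 0.434, -0.557, 0.435]
force: [-1.4, 0.2, -1.0]
finger_gap: 0.275
```

```bash
python3 -m crank '[[0.012,0.002,0,0,0],[0.012,0.001,0,0,0],[0.012,0,0,0,0]]';python3 -m crank '[[0.012,0.0015,0,0,0],[0.012,0,0,0,0]]'
```

```text
t: 34.15
tcp_pos: [0.519, -0.2511, 0.0553]
tool_rot: [0.558, 0.435, -0.558, 0.435]
force: [-0.7, 0.5, 2.3]
finger_gap: 0.271
t: 34.35
tcp_pos: [0.5203, -0.2514, 0.0552]
tool_rot: [0.558, 0.433, -0.557, 0.436]
force: [-0.8, 2.2, 10.6]
finger_gap: 0.268
```

Contact; release and retreat.

```bash
python3 -m crank '[[0.03,0,0,0,0],[0.045,0,0,0,0],[0.045,0,0,0,0],[0.045,0,0,0,0]]';python3 -m crank '[[0.045,-0.02,0,0,0],[0.045,-0.04,0,0,0],[0.045,-0.05,0,0,0],[0.045,-0.04,0,-0.03,-0.048],[0.06,0,0,-0.04,-0.048]]'; python3 - <<'E'
from h import *
s,st=grab("wrist","w22")
go([.578,-.069,.2],-8.7)
E
```

```text
t: 34.75
tcp_pos: [0.5186, -0.2508, 0.053]
tool_rot: [-0.558, -0.435, 0.558, -0.435]
force: [-0.3, 0.7, 0.1]
finger_gap: 0.528
t: 35.25
tcp_pos: [0.5381, -0.1857, 0.2094]
tool_rot: [0.538, 0.456, -0.535, 0.466]
force: [1.3, 0.3, -0.5]
finger_gap: 0.686
tool shift mm [   7.    25.9 -113. ] cur yaw -8.4 | world turn -0.3 deg -> tool-x turn 0.006 rad (other -3.136), q6=-0.38; if turned first shift mm [   7.    25.2 -113.1]
```

View pics/w22.png

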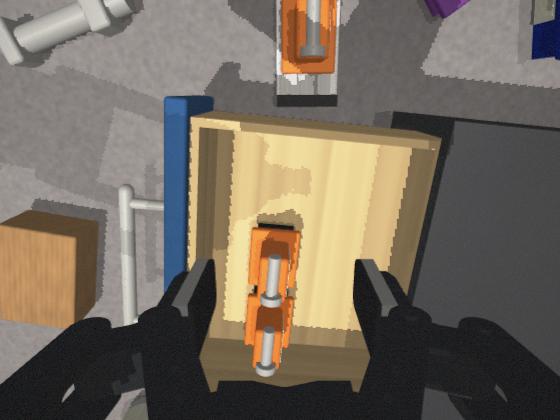

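```bash
python3 -m crank '[[0.06,0,0.008,-0.04,0.005],[0.06,0,0.009,-0.04,0],[0.06,0,0.008,-0.033,0],[0.06,0,0,0,0],[0.06,0,0,0,0]]';python3 - <<'E'
from h import *
grab("wrist","w23")
import hold;hold.hold("w23")
go([.578,-.069,.038],-8.7)
E
```

```text
t: 35.8
tcp_pos: [0.5756, -0.0739, 0.2027]
tool_rot: [-0.536, -0.461, 0.537, -0.46]
force: [0.7, -0.4, -0.2]
finger_gap: 0.702
[286. 176.] flange 1413 z 0.0324 [578.  -70.6] [54.9 43.3] 81.4
[286. 176.] top 685 z 0.0723 [578.3 -69.5] [36.6 22.8] 80.7
[257. 361.] top 233 z 0.0704 [ 525.  -235.2] [ 4.  24.7] 75.5
track [ 570.6 -114.8] [379.  120.3] 84.04 [[491.0, -297.0], [611.0, -310.0], [650.0, 67.0], [530.0, 80.0]] 0.021553388393347417
tool shift mm [164.7   1.9  -6.2] cur yaw -8.9 | world turn 0.2 deg -> tool-x turn -0.003 rad (other 3.139), q6=-0.17; if turned first shift mm [164.7   1.9  -6.2]
```

```bash
python3 -m crank '[[0.06,0.04,0.002,-0.005,-0.003],[0.06,0.045,0,0,0],[0.06,0.035,0,0,0],[0.06,0,0,0,0],[0.06,0,0,0,0]]';python3 - <<'E'
from h import *
go([.578,-.0695,.038],-8.7)
E
```

```text
t: 36.35
tcp_pos: [0.5784, -0.0712, 0.0832]
tool_rot: [-0.537, -0.461, 0.537, -0.46]
force: [-0.3, -0.2, -0.5]
finger_gap: 0.705
tool shift mm [45.2 -0.6 -1.6] cur yaw -8.8 | world turn 0.1 deg -> tool-x turn -0.002 rad (other 3.140), q6=-0.16; if turned first shift mm [45.2 -0.6 -1.6]
```

```bash
python3 -m crank '[[0.06,0.022,-0.0005,-0.0015,0],[0.06,0.023,0,0,0],[0.06,0,0,0,0],[0.06,0,0,0,0]]';python3 -m crank '[[0.03,0,0,0,0],[0.03,0,0,0,0],[0.012,0,0,0,0],[0.012,0,0,0,0],[0.012,0,0,0,0]]' 60; python3 - <<'E'
from h import *
go([.578,-.0695,.038],-8.7)
E
```

```text
t: 36.75
tcp_pos: [0.5797, -0.0693, 0.0402]
tool_rot: [0.537, 0.46, -0.536, 0.461]
force: [-0.2, 0.2, 0.2]
finger_gap: 0.702
t: 37.25
tcp_pos: [0.5792, -0.0687, 0.0398]
tool_rot: [0.537, 0.46, -0.536, 0.461]
force: [-1.0, 0.1, 6.7]
finger_gap: 0.269
tool shift mm [ 1.8 -1.1  0.9] cur yaw -8.7 | world turn -0.0 deg -> tool-x turn 0.000 rad (other -3.142), q6=-0.16; if turned first shift mm [ 1.8 -1.1  0.9]
```

```bash
python3 -m crank '[[0.012,-0.001,-0.001,-0.01,0],[0.012,0,0,-0.025,0],[0.012,0,0,-0.025,0],[0.012,0,0,-0.025,0],[0.012,0,0,-0.025,0]]';python3 -m crank '[[0.012,0,0,-0.025,0],[0.012,0,0,-0.025,0],[0.012,0,0,-0.025,0],[0.012,0,0,-0.025,0],[0.012,0,0,-0.025,0]]'; python3 - <<'E'
from h import *
go([.6225,.230,.038],-8.7)
E
```

```text
t: 37.75
tcp_pos: [0.5945, 0.0413, 0.0398]
tool_rot: [0.536, 0.46, -0.536, 0.461]
force: [-0.3, -2.1, 1.9]
finger_gap: 0.266
t: 38.25
tcp_pos: [0.613, 0.165, 0.0398]
tool_rot: [-0.536, -0.46, 0.536, -0.461]
force: [1.1, -1.7, 2.1]
finger_gap: 0.264
tool shift mm [  1.8  -0.4 -65.7] cur yaw -8.7 | world turn -0.0 deg -> tool-x turn 0.001 rad (other -3.141), q6=0.24; if turned first shift mm [  1.8  -0.5 -65.7]
```

```bash
python3 -m crank '[[0.012,0,0,-0.025,0],[0.012,0,0,-0.025,0],[0.012,0,0,-0.018,0],[0.012,0,0,0,0]]'; python3 - <<'E'
from h import *
g,_=grab("scene","s24");cv2.imwrite("pics/s24c.png",cv2.resize(g["image"][200:340,230:400],None,fx=4,fy=4,interpolation=cv2.INTER_CUBIC))
E
```

```text
t: 38.65
tcp_pos: [0.623, 0.234, 0.0391]
tool_rot: [0.536, 0.462, -0.536, 0.461]
force: [0.9, 0.0, -1.5]
finger_gap: 0.275
```

View pics/s24c.png

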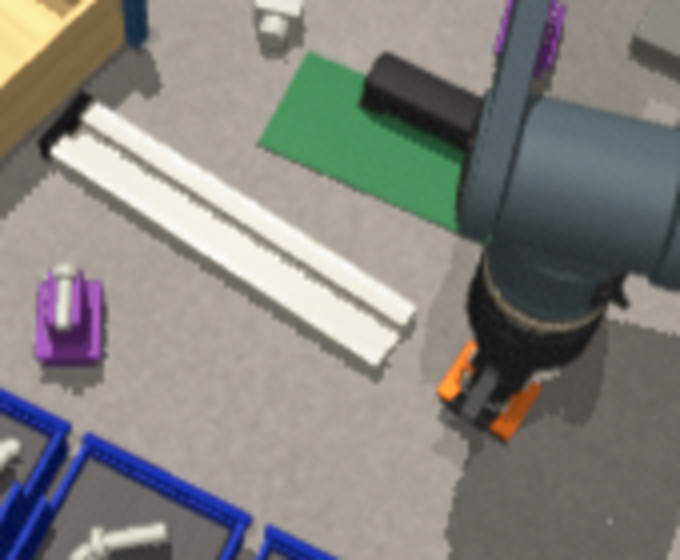

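```bash
python3 -m crank '[[0.012,-0.02,0,0,0],[0.012,-0.04,0,0,0],[0.012,-0.04,0,0,0],[0.012,-0.04,0,0,0.05],[0.012,-0.03,0,0,0.045]]';python3 - <<'E'
from h import *
go([.5359,-.182,.2],-14.2)
E
```

```text
t: 39.2
tcp_pos: [0.6236, 0.2297, 0.2118]
tool_rot: [0.559, 0.433, -0.558, 0.434]
force: [0.4, -0.9, -1.2]
finger_gap: 0.275
tool shift mm [ 11.8  17.  420.6] cur yaw -14.3 | world turn 0.1 deg -> tool-x turn -0.003 rad (other 3.139), q6=0.44; if turned first shift mm [ 11.8  15.9 420.6]
```

```bash
python3 -m crank '[[0.012,0,0,0.03,0],[0.012,0,0.002,0.045,0],[0.012,0,0.002,0.045,0],[0.012,0,0.002,0.045,0],[0.012,0,0.002,0.045,0]]';python3 -m crank '[[0.012,0,0.002,0.045,0],[0.012,0,0.002,0.045,0],[0.012,0,0.002,0.045,0],[0.012,0,0.002,0.045,0],[0.012,0,0.001,0.028,0]]';python3 -m crank '[[0.012,0,0,0,0],[0.012,0,0,0,0]]';python3 - <<'E'
from h import *
s,st=grab("wrist","w25")
go([.5359,-.182,.056],-14.2)
E
```

```text
t: 39.7
tcp_pos: [0.5781, 0.0229, 0.2091]
tool_rot: [-0.558, -0.434, 0.558, -0.434]
force: [0.6, 0.1, -1.5]
finger_gap: 0.269
t: 40.2
tcp_pos: [0.5356, -0.1823, 0.2091]
tool_rot: [-0.558, -0.434, 0.559, -0.434]
force: [0.6, 0.3, -1.9]
finger_gap: 0.275
t: 40.4
tcp_pos: [0.5363, -0.1792, 0.209]
tool_rot: [-0.558, -0.434, 0.559, -0.433]
force: [-0.4, 0.2, -1.2]
finger_gap: 0.268
tool shift mm [153.    0.5   3.9] cur yaw -14.2 | world turn 0.0 deg -> tool-x turn -0.001 rad (other 3.141), q6=-0.27; if turned first shift mm [153.    0.5   3.9]
```

View pics/w25.png

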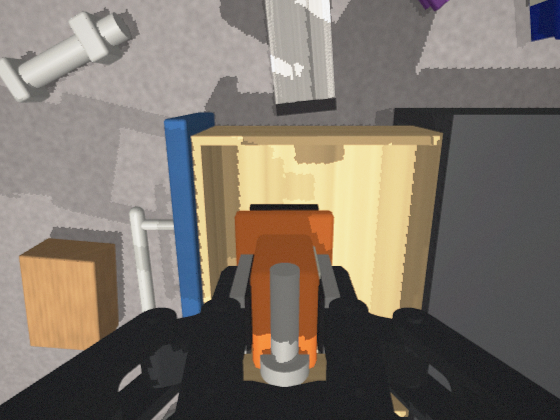

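```bash
python3 -m crank '[[0.012,0.03,0,0.002,0],[0.012,0.035,0,0,0],[0.012,0.03,0,0,0],[0.012,0.025,0,0,0],[0.012,0.02,0,0,0]]';python3 -m crank '[[0.012,0.006,0,0,0],[0.012,0.003,0,0,0],[0.012,0,0,0,0]]';python3 -m crank '[[0.012,0.002,0,0,0],[0.012,0,0,0,0]]'
```

```text
t: 40.95
tcp_pos: [0.5365, -0.1782, 0.0677]
tool_rot: [-0.557, -0.436, 0.558, -0.434]
force: [-0.1, 0.2, -1.4]
finger_gap: 0.273
t: 41.25
tcp_pos: [0.5376, -0.1798, 0.0608]
tool_rot: [0.558, 0.435, -0.557, 0.435]
force: [-0.0, -0.1, 0.2]
finger_gap: 0.268
t: 41.45
tcp_pos: [0.5376, -0.1804, 0.0592]
tool_rot: [0.558, 0.434, -0.558, 0.435]
force: [-0.8, -0.7, -1.4]
finger_gap: 0.271
```

```bash
python3 -m crank '[[0.012,0.002,0,0,0],[0.012,0.001,0,0,0],[0.012,0,0,0,0]]';python3 -m crank '[[0.012,0.001,0,0,0],[0.012,0,0,0,0]]'
```

```text
t: 41.75
tcp_pos: [0.5374, -0.1804, 0.0558]
tool_rot: [0.558, 0.434, -0.558, 0.435]
force: [-0.4, 0.2, 2.2]
finger_gap: 0.27
t: 41.95
tcp_pos: [0.5382, -0.1807, 0.0557]
tool_rot: [0.558, 0.434, -0.557, 0.435]
force: [-0.4, 1.4, 7.9]
finger_gap: 0.271
```

```bash
python3 -m crank '[[0.03,0,0,0,0],[0.045,0,0,0,0],[0.045,0,0,0,0],[0.045,0,0,0,0]]';python3 -m crank '[[0.045,-0.02,0,0,0],[0.045,-0.04,0,0,0],[0.045,-0.05,0,0,0],[0.045,-0.04,-0.03,0,0],[0.028,0,-0.04,0,0]]'; python3 - <<'E'
from h import *
go([.4055,-.2211,.2],-14.2)
s,st=grab("wrist","w26")
E
```

```text
t: 42.35
tcp_pos: [0.5369, -0.1802, 0.054]
tool_rot: [-0.558, -0.435, 0.558, -0.434]
force: [0.6, -0.0, -0.3]
finger_gap: 0.529
t: 42.85
tcp_pos: [0.4736, -0.1659, 0.2096]
tool_rot: [0.559, 0.43, -0.556, 0.44]
force: [0.2, -0.9, -0.6]
finger_gap: 0.371
tool shift mm [  9.1 -52.7  70.1] cur yaw -14.1 | world turn -0.1 deg -> tool-x turn 0.002 rad (other -3.140), q6=-0.31; if turned first shift mm [  9.1 -52.6  70.2]
```

View pics/w26.png

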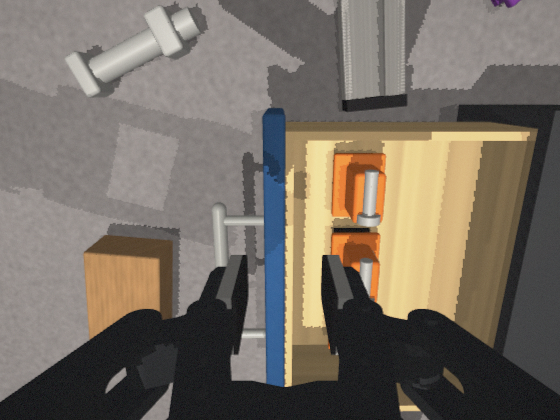

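Drawer shows the holders standing at (360,185), (355,265); third is under the gripper. Go to the handle.

```bash
python3 -m crank '[[0.028,0,-0.027,0.035,0],[0.028,0,-0.026,0.035,0],[0.028,0,0,0,0],[0.028,0.02,0,0,0],[0.028,0,0,0,0]]'; python3 - <<'E'
from h import *
s,st=grab("wrist","w27")
a=plane(s,286,107,.087,st)
hsv=cv2.cvtColor(s["image"],cv2.COLOR_BGR2HSV)
go([.4055,-.2211,.074],-14.2)
E
```

```text
t: 43.4
tcp_pos: [0.3996, -0.217, 0.1827]
tool_rot: [-0.558, -0.436, 0.558, -0.433]
force: [-0.3, 1.0, -0.6]
finger_gap: 0.327
tool shift mm [109.4   6.4   2.7] cur yaw -14.2 | world turn -0.0 deg -> tool-x turn 0.001 rad (other -3.141), q6=-0.50; if turned first shift mm [109.4   6.4   2.7]
```

View pics/w27.png

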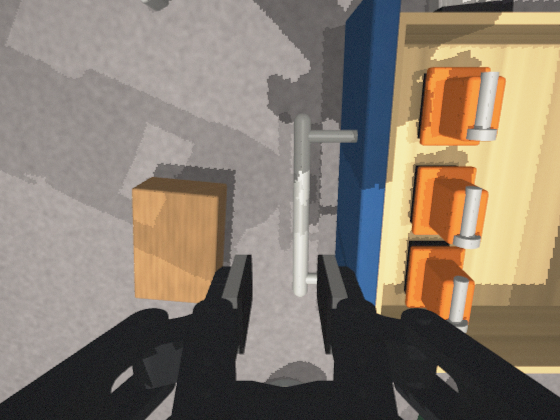

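```bash
python3 - <<'E'
from h import *
s=load("w27");st=np.load("pics/w27_st.npy",allow_pickle=True).item()
a=plane(s,302,118,.087,st);b=plane(s,300,294,.087,st);m=(a+b)/2;print(m,np.linalg.norm(a-b))
go([m[0],m[1],.074],-14.2)
E
```

```text
[ 0.41004268 -0.22214062  0.087     ] 0.12682777470576795
tool shift mm [109.4  11.1   2.6] cur yaw -14.2 | world turn -0.0 deg -> tool-x turn 0.001 rad (other -3.141), q6=-0.50; if turned first shift mm [109.4  11.1   2.6]
```

```bash
python3 -m crank '[[0.028,0,0.01,0.0025,0],[0.028,0.03,0,0,0],[0.028,0.02,0,0,0],[0.028,0,0,0,0],[0.028,0,0,0,0]]'; python3 - <<'E'
from h import *
s,st=grab("wrist","w28")
go([.41,-.222,.074],-14.2)
E
```

```text
t: 43.95
tcp_pos: [0.4109, -0.2232, 0.1347]
tool_rot: [0.558, 0.435, -0.558, 0.435]
force: [-1.3, 0.2, -0.1]
finger_gap: 0.329
tool shift mm [61.1 -1.4 -1.2] cur yaw -14.1 | world turn -0.1 deg -> tool-x turn 0.002 rad (other -3.140), q6=-0.49; if turned first shift mm [61.1 -1.4 -1.2]
```

View pics/w28.png

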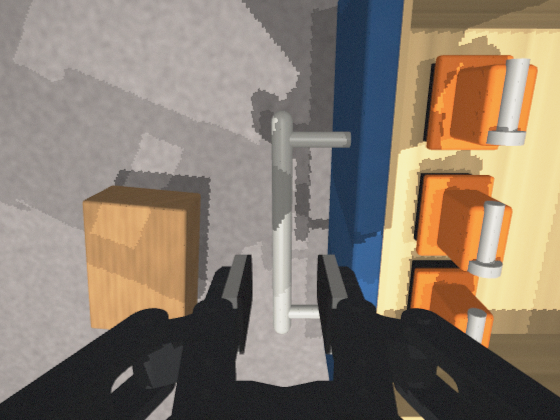

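```bash
python3 -m crank '[[0.028,0.02,-0.001,-0.001,0],[0.028,0.02,0,0,0],[0.028,0.012,0,0,0],[0.028,0.008,0,0,0],[0.028,0,0,0,0]]'; python3 -m crank '[[0.02,0,0,0,0],[0.005,0,0,0,0],[0.005,0,0,0,0],[0.005,0,0,0,0]]' 40; python3 -m crank '[[0.005,0,0.015,0,0],[0.005,0,0.03,0,0],[0.005,0,0.03,0,0],[0.005,0,0.03,0,0],[0.005,0,0.02,0,0]]'; python3 - <<'E'
from h import *
c,M=tool();print(c,c[:2]@np.array([.969,-.245]))
E
```

```text
t: 44.5
tcp_pos: [0.4094, -0.2219, 0.0744]
tool_rot: [0.558, 0.435, -0.558, 0.435]
force: [-0.1, 0.4, 0.3]
finger_gap: 0.326
t: 44.9
tcp_pos: [0.4097, -0.2222, 0.0752]
tool_rot: [0.558, 0.434, -0.558, 0.435]
force: [-0.3, 0.5, 7.3]
finger_gap: 0.111
t: 45.4
tcp_pos: [0.5324, -0.2533, 0.0753]
tool_rot: [0.558, 0.434, -0.558, 0.436]
force: [-1.5, -2.1, 5.7]
finger_gap: 0.11
[ 0.53244631 -0.25334065  0.07525226] 0.5780089358238494
```

```bash
python3 -m crank '[[0.005,0,0.015,0,0],[0.005,0,0.012,0,0],[0.005,0,0.004,0,0],[0.005,0,0,0,0]]'; python3 -m crank '[[0.005,0,0.004,0,0],[0.005,0,0,0,0]]';python3 -m crank '[[0.005,0,0.004,0,0],[0.005,0,0,0,0]]'
```

```text
t: 45.8
tcp_pos: [0.5617, -0.2608, 0.0752]
tool_rot: [0.558, 0.433, -0.557, 0.436]
force: [1.0, -1.3, 6.0]
finger_gap: 0.109
t: 46.0
tcp_pos: [0.5646, -0.2615, 0.0752]
tool_rot: [0.558, 0.434, -0.558, 0.435]
force: [-0.2, -1.5, 5.3]
finger_gap: 0.107
t: 46.2
tcp_pos: [0.5683, -0.2625, 0.0752]
tool_rot: [0.558, 0.434, -0.558, 0.435]
force: [-0.2, -1.4, 5.5]
finger_gap: 0.108
```

```bash
for i in 1 2 3; do python3 -m crank '[[0.005,0,0.003,0,0],[0.005,0,0,0,0]]'; done
```

```text
t: 46.4
tcp_pos: [0.5689, -0.2626, 0.0752]
tool_rot: [-0.557, -0.436, 0.559, -0.434]
force: [-5.5, -0.1, 9.4]
finger_gap: 0.105
t: 46.6
tcp_pos: [0.5689, -0.2625, 0.0752]
tool_rot: [-0.555, -0.438, 0.56, -0.432]
force: [-9.2, -0.2, 12.6]
finger_gap: 0.106
t: 46.8
tcp_pos: [0.5689, -0.2625, 0.0751]
tool_rot: [-0.554, -0.44, 0.561, -0.43]
force: [-15.5, -1.3, 16.6]
finger_gap: 0.104
```

```bash
python3 -m crank '[[0.005,0,-0.004,0,0],[0.005,0,-0.003,0,0],[0.005,0,0,0,0]]'; python3 -m crank '[[0.02,0,0,0,0],[0.026,0,0,0,0],[0.026,0,0,0,0]]';python3 -m crank '[[0.026,-0.02,0,0,0],[0.026,-0.04,0,0,0],[0.026,-0.05,0,0,0],[0.026,-0.04,0,-0.0,0],[0.026,0,0,0,0]]'; python3 - <<'E'
from h import *
s,st=grab("wrist","w29")
W=cloud(s,st);ex=np.array([.969,-.245])
q=W[60:380,380:].reshape(-1,3);q=q[(q[:,2]>.12)&(q[:,2]<.13)];print("cab front",np.percentile(q[:,:2]@ex,[1,3]))
E
```

```text
t: 47.1
tcp_pos: [0.5689, -0.2626, 0.0752]
tool_rot: [-0.558, -0.435, 0.558, -0.435]
force: [-2.1, -0.9, 7.9]
finger_gap: 0.108
t: 47.4
tcp_pos: [0.5695, -0.2617, 0.0737]
tool_rot: [-0.558, -0.435, 0.558, -0.434]
force: [0.4, 0.6, -0.5]
finger_gap: 0.306
t: 47.9
tcp_pos: [0.5735, -0.2643, 0.2309]
tool_rot: [0.559, 0.43, -0.556, 0.439]
force: [0.5, -0.1, 0.2]
finger_gap: 0.303
cab front [0.68841751 0.69288538]
```

View pics/w29.png

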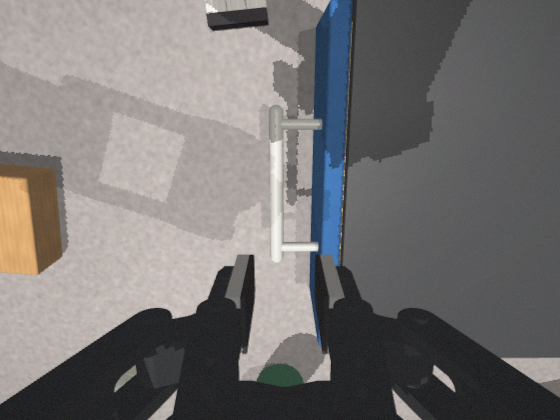

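```bash
python3 - <<'E'
from h import *
go([.46,.12,.23],0)
E
python3 -m crank '[[0.06,0,0,-0.04,-0.124],[0.06,0,0,-0.04,-0.124],[0.06,0,0,-0.04,0],[0.06,0,-0.01,-0.04,0],[0.06,0,-0.01,-0.04,0]]';python3 -m crank '[[0.085,0,-0.01,-0.04,0],[0.085,0,-0.01,-0.04,0],[0.085,0,-0.01,-0.04,0],[0.085,0,0,-0.04,0],[0.085,0,0,0,0]]'; python3 - <<'E'
from h import *
go([.46,.12,.23],0)
E
```

```text
tool shift mm [  -4.6 -201.9 -344.2] cur yaw -14.1 | world turn 14.1 deg -> tool-x turn -0.247 rad (other 2.895), q6=-0.36; if turned first shift mm [  -4.1 -111.7 -383.1]
t: 48.45
tcp_pos: [0.5629, -0.0617, 0.2219]
tool_rot: [0.499, 0.502, -0.5, 0.499]
force: [1.2, 1.3, 0.1]
finger_gap: 0.698
t: 48.95
tcp_pos: [0.5319, 0.1006, 0.2223]
tool_rot: [0.498, 0.503, -0.499, 0.5]
force: [-0.2, -0.4, -0.2]
finger_gap: 0.998
tool shift mm [ -7.3 -71.8 -19.9] cur yaw 0.4 | world turn -0.4 deg -> tool-x turn 0.007 rad (other -3.135), q6=-0.03; if turned first shift mm [ -7.3 -72.  -19.4]
```

```bash
python3 -m crank '[[0.085,0,-0.036,-0.015,0],[0.085,0,-0.036,-0.015,0],[0.085,0,0,0,0],[0.085,0,0,0,0]]'; python3 - <<'E'
from h import *
s,st=grab("wrist","w30");print(st["tcp_pos"])
E
```

```text
t: 49.35
tcp_pos: [0.4615, 0.1258, 0.2234]
tool_rot: [0.499, 0.501, -0.5, 0.5]
force: [0.6, -0.2, 0.1]
finger_gap: 0.996
[0.46146671 0.12581239 0.22336676]
```

View pics/w30.png

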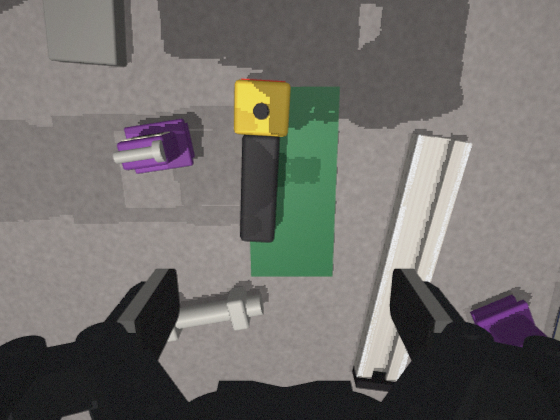

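```bash
python3 - <<'E'
import scan
scan.scan("w30",(70,285,225,345))
from h import *
go([.43,.13,.01],-3)
E
```

```text
yellow ztop 0.0434 rect [441.7 189. ] [45.6 47.6] 86.7
handle ztop 0.0393 rect [437.7 115.2] [101.8  33.8] 86.7
mat z 0.0036 ((469.2679748535156, 108.1351547241211), (89.54255676269531, 198.9476318359375), 0.2279002070426941)
axis heading 86.9 dist 74.0
tool shift mm [213.7 -32.9  -4.6] cur yaw 0.0 | world turn -3.0 deg -> tool-x turn 0.053 rad (other -3.088), q6=0.03; if turned first shift mm [213.7 -33.   -2.8]
```

```bash
python3 -m crank '[[0.06,0,-0.011,-0.01,0.055],[0.06,0,-0.011,-0.01,0],[0.06,0.05,0,0,0],[0.06,0.05,0,0,0],[0.06,0.045,0,0,0]]' 80;python3 -m crank '[[0.06,0,0,0,0],[0.06,0,0,0,0],[0.06,0,0,0,0]]'; python3 - <<'E'
from h import *
go([.4395,.147,.0085],-3.2)
E
```

```text
t: 49.9
tcp_pos: [0.4419, 0.1467, 0.0779]
tool_rot: [0.514, 0.486, -0.512, 0.487]
force: [0.3, -0.5, 0.3]
finger_gap: 0.704
t: 50.2
tcp_pos: [0.4429, 0.1468, 0.0814]
tool_rot: [0.515, 0.485, -0.512, 0.487]
force: [-0.1, -0.4, 0.7]
finger_gap: 0.699
tool shift mm [72.9 -3.8 -0. ] cur yaw -3.1 | world turn -0.1 deg -> tool-x turn 0.002 rad (other -3.140), q6=0.13; if turned first shift mm [72.9 -3.8  0. ]
```

```bash
python3 -m crank '[[0.06,0.025,-0.003,0,0],[0.06,0.025,0,0,0],[0.06,0.015,0,0,0],[0.06,0,0,0,0],[0.06,0,0,0,0]]'; python3 - <<'E'
from h import *
go([.4395,.147,.0085],-3.2)
E
```

```text
t: 50.7
tcp_pos: [0.4398, 0.147, 0.0165]
tool_rot: [0.515, 0.485, -0.512, 0.487]
force: [0.5, 0.1, -0.1]
finger_gap: 0.702
tool shift mm [ 8.  -0.3 -0. ] cur yaw -3.1 | world turn -0.1 deg -> tool-x turn 0.002 rad (other -3.140), q6=0.13; if turned first shift mm [ 8.  -0.3 -0. ]
```

```bash
python3 -m crank '[[0.06,0.004,0,0,0],[0.06,0.0035,0,0,0],[0.06,0,0,0,0]]';python3 -m crank '[[0.03,0,0,0,0],[0.03,0,0,0,0],[0.02,0,0,0,0],[0.02,0,0,0,0],[0.02,0,0,0,0]]' 80;python3 -m crank '[[0.02,-0.015,0,0,0],[0.02,-0.02,0,0,0],[0.02,0,0,0,0],[0.02,0,0,0,-0.055],[0.02,0,0,0,0]]'; python3 - <<'E'
from h import *
go([.469,.1205,.010],0)
E
```

```text
t: 51.0
tcp_pos: [0.4382, 0.1468, 0.0072]
tool_rot: [0.514, 0.486, -0.513, 0.486]
force: [-0.2, -0.6, -0.2]
finger_gap: 0.702
t: 51.5
tcp_pos: [0.4381, 0.1468, 0.0072]
tool_rot: [0.513, 0.486, -0.513, 0.486]
force: [-0.8, -0.1, 5.5]
finger_gap: 0.386
t: 52.0
tcp_pos: [0.4377, 0.1468, 0.0412]
tool_rot: [0.5, 0.5, -0.5, 0.5]
force: [0.3, -0.5, -0.7]
finger_gap: 0.385
tool shift mm [31.2 31.3 26.3] cur yaw 0.1 | world turn -0.1 deg -> tool-x turn 0.001 rad (other -3.141), q6=0.08; if turned first shift mm [31.2 31.3 26.3]
```

```bash
python3 -m crank '[[0.02,0,0.016,0.013,0],[0.02,0,0.015,0.013,0],[0.02,0.015,0,0,0],[0.02,0.01,0,0,0],[0.02,0,0,0,0]]'; python3 - <<'E'
from h import *
go([.469,.1205,.0075],0)
E
```

```text
t: 52.5
tcp_pos: [0.4678, 0.1204, 0.0152]
tool_rot: [-0.499, -0.501, 0.501, -0.499]
force: [0.5, -0.2, -2.4]
finger_gap: 0.386
tool shift mm [ 7.7  1.2 -0.1] cur yaw 0.0 | world turn -0.0 deg -> tool-x turn 0.000 rad (other -3.142), q6=0.02; if turned first shift mm [ 7.7  1.2 -0.1]
```

```bash
python3 -m crank '[[0.02,0.004,0.001,0,0],[0.02,0.003,0,0,0],[0.02,0,0,0,0]]';python3 -m crank '[[0.02,0.0005,0,0,0],[0.02,0,0,0,0]]';python3 -m crank '[[0.04,0,0,0,0.0],[0.05,0,0,0,0],[0.06,0,0,0,0],[0.065,0,0,0,0],[0.065,0,0,0,0]]';python3 -m crank '[[0.065,-0.02,0,0,0.0],[0.065,-0.04,0,0,0],[0.065,-0.05,0,0,0],[0.065,-0.05,0,0,0],[0.065,-0.05,0,0,0]]'; python3 - <<'E'
from h import *
grab("wrist","w31")
import scan;scan.scan("w31",(70,285,225,345))
E
```

```text
t: 52.8
tcp_pos: [0.4698, 0.121, 0.0096]
tool_rot: [0.5, 0.5, -0.5, 0.5]
force: [-0.3, -0.4, -1.4]
finger_gap: 0.386
t: 53.0
tcp_pos: [0.4701, 0.1209, 0.0095]
tool_rot: [0.5, 0.5, -0.5, 0.5]
force: [0.1, 0.2, -1.4]
finger_gap: 0.384
t: 53.5
tcp_pos: [0.4701, 0.1208, 0.0094]
tool_rot: [0.5, 0.5, -0.5, 0.5]
force: [0.1, -0.2, 0.1]
finger_gap: 0.761
t: 54.0
tcp_pos: [0.4693, 0.1208, 0.2212]
tool_rot: [0.5, 0.5, -0.5, 0.5]
force: [0.9, -0.1, 0.1]
finger_gap: 0.764
yellow ztop 0.0434 rect [470.8 163. ] [47.6 45.3] 0.0
handle ztop 0.0393 rect [470.8  88.6] [102.1  33.8] 90.0
mat z 0.0036 ((469.227294921875, 108.43970489501953), (89.4709701538086, 199.18508911132812), 0.20485708117485046)
axis heading 90.01 dist 74.4
```

View pics/w31.png

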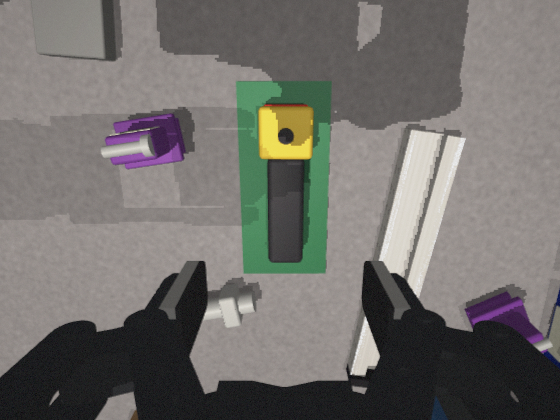

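Scanner is back, centred on the mat (head 286,135). Raise the arm and take a last look at everything.

```bash
python3 -m crank '[[0.065,-0.03,0,-0.04,0.0],[0.065,-0.03,0,-0.045,0],[0.065,0,0,-0.045,0],[0.065,0,0,-0.045,0],[0.065,0,0,-0.045,0]]';python3 -m crank '[[0.065,0,0,-0.02,0],[0.065,0,0,0,0],[0.065,0,0,0,0],[0.065,0,0,0,0],[0.065,0,0,0,0]]'; python3 - <<'E'
from h import *
t,_=grab("top","t32");g,_=grab("scene","s32")
P=cloud(t);ex=np.array([.969,-.245]);k=cv2.cvtColor(t["image"],cv2.COLOR_BGR2HSV);m=(k[...,0]>98)&(k[...,0]<120)&(k[...,1]>120);B=np.zeros_like(m);B[150:215,295:400]=1
q=P[m&B];q=q[q[:,2]>.105];print("front x",np.percentile(q[:,:2]@ex,[2,98]))
cv2.imwrite("pics/t32c.png",cv2.resize(t["image"][60:320,60:460],None,fx=2,fy=2,interpolation=cv2.INTER_CUBIC))
E
```

```text
t: 54.55
tcp_pos: [0.4694, 0.3391, 0.2771]
tool_rot: [0.5, 0.5, -0.5, 0.5]
force: [1.0, 0.3, 0.0]
finger_gap: 0.761
t: 55.05
tcp_pos: [0.4699, 0.3561, 0.277]
tool_rot: [-0.5, -0.5, 0.5, -0.5]
force: [0.2, -0.1, 0.2]
finger_gap: 0.76
front x [0.65144067 0.66645519]
```

View pics/t32c.png

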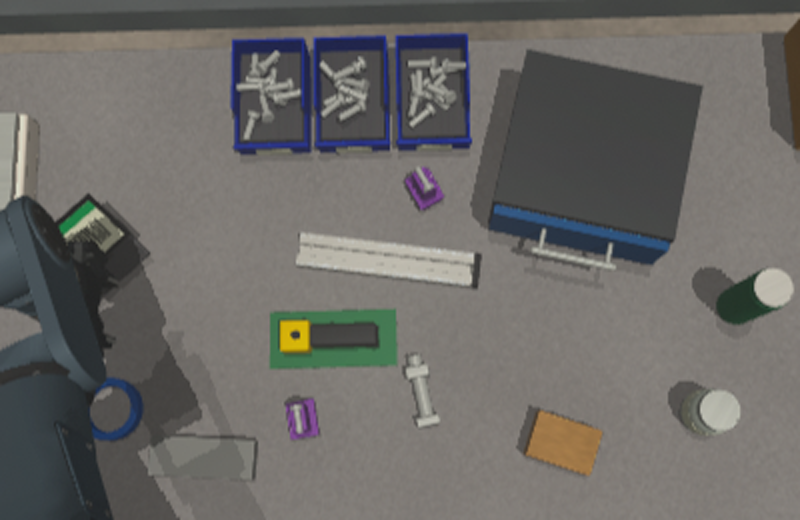

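View pics/s32.png

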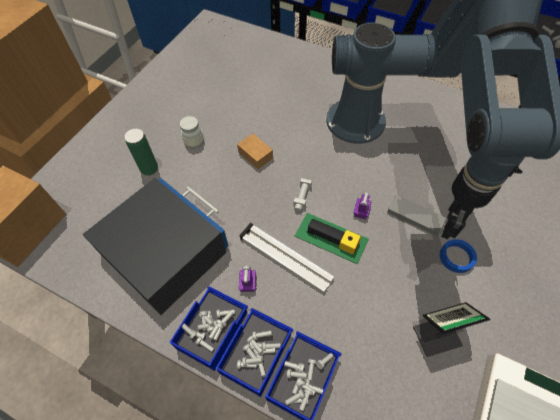

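```bash
python3 -c "
from station import manip
print(manip.sign_off())"
```

```text
the job is handed in; nothing more can be done
None
```

The job is done and handed in at about 55 s of the robot's clock. I held the scanner still for over 2 s with its read point within about 3–4 mm of the label's centre, then laid it back on the mat. I slid all three orange holders out of the track's open end one by one and stood them in the drawer. Then I pushed the drawer shut until it hit its stop.

- **Scanner knocked:** It was shoved about 3 cm towards the mat's edge while I was moving the second holder, so after shutting the drawer I picked it up again and re-centred it. The last wrist-camera check showed it straight and within about 4 mm of the mat's centre.
- **Final checks:** The three holders were seen upright in the drawer just before it shut. The last overview pictures show the drawer front flush with the cabinet (666.5 mm against 667 mm), the track empty, and the bystanders and purple look-alikes apparently unmoved. The arm was clear of everything.
- **Disagreements:** The cameras differed by up to about 7 mm on the label's centre, so I aimed near their average. One wrist-camera reading put the cabinet's front edge about 2 cm farther back. I set that one aside because the drawer had already reached its stop and the top camera showed it flush.

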